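# Turn the brushes bristles-up in the display caddy

## Robot

A 7-joint arm with a two-finger parallel gripper is mounted at the origin on the work surface. World frame = base frame: x ahead of the robot, y to its left, z up, the work surface at z = 0. Lengths are in mm, angles in rad, forces in N, time in s.
With the tool pointing down it reaches from about 400 to 750 mm from the base axis. Payload 19.5 kg.
Tool frame: the origin (TCP) lies at the very end of the fingers, on their centre line; the grasp point (between the pads) lies 19 mm behind it; z points along the fingers, y is the direction in which the jaws open and shut (so a half turn about z gives the same grasp; the last joint's range is limited). The gripper opens to 85 mm and grips with 20 to 120 N. Pads are 22 mm wide; open, the fingers measure 114 mm over their backs; the gripper's body (76 mm by 85 mm) begins 54 mm behind the grasp point. The pads swing forward as they close: fully open they stand 13 mm farther back than shut.
Start: joints at [1.252, 0.707, -0.028, 1.485, 0.022, 0.951, -0.075], TCP at [157.128, -553.083, 192.668] pointing down, gripper open.
Joint ranges: [-2.71, 2.71], [-0.32, 2.16], [-1.57, 1.52], [0, 2.45], [-1.46, 4.6], [0, 2.02], [-2.83, 2.83]. Speed limits (rad/s): [1.89, 1.89, 2.57, 2.57, 3.01, 3.01, 3.01].

## Interface

Orientations are given as [roll, pitch, yaw] about the fixed x, y, z axes, in that order (R = Rz(yaw) Ry(pitch) Rx(roll)).
In Python, from rig import * gives the robot as it stands. The module is installed in compiled form; this text tells all that it offers.
- The arm moves only by the shell command python3 -m crank 'ROWS' [OPENING] [FORCE]. ROWS is JSON, a list of rows, each a list of 2 entries, a list of its own where there are three numbers: the shift along the tool's x, y, z in units of 40 mm (1.0 is 40 mm), then the turn about the tool's z in units of 8 degrees (1.0 is 8 degrees). A call has 1 to 12 rows; each row is the pose to reach, as a shift and turn from the pose commanded when the call began, along the tool's axes at that moment; what a row does not reach only later rows make up. A row lasts 1/8 s, in which the tool goes at most 62.5 mm and 10.7 degrees, less where a joint would pass 70% of its speed; a pose out of reach is approached as far as the arm can. A call with a gripper value outside its range is refused whole. OPENING is the gripper command: -1 is shut, 1 is fully open, values between are in proportion, set as the call begins (- or left out, the last holds). The fingers move at their own pace and stop on an object; FORCE is the grip in N (left out, the last holds). Time passes only in rows, so rows that repeat a pose let the fingers close. It gives the time, the measured TCP pose, the force and the opening at its end, in the units of the state.
- get_obs(): the state, without advancing time (a new reading comes with each control period).
- read_camera(name): name is "scene" or "side" or "wrist"; returns the picture (384x512x3 uint8, red, green, blue); there is no depth.
- get_calibration(name): a dict with "camera_matrix" (3x3 intrinsics, pixels), "R" (3x3) and "t" (3): a world point X has camera coordinates R X + t. Camera axes: x right, y down, z forward; pixel columns grow to the right and rows downward; lengths in mm; the calibration is good to about 2 mm. A picture is of the moment at which its call begins: read the wrist's pose just before it. get_calibration takes no time and is no camera call; for the wrist camera it gives the pose at the moment of the call.
- close_job(): hands the job in, once; it reports no verdict.
The state is a dict: "t": time; "qpos": joint angles; "qvel": joint speeds; "joint_torque": joint torques, N m; "eef_pos": TCP position; "orientation": TCP orientation; "ft_force": force on the tool from outside, world axes, zero at the start; "wrist_torque": the same for the moment, N m; "width": opening from 0.0 (shut) to 1.0 (fully open).
Only numpy, scipy, OpenCV 4.12 (cv2) and the standard library are available. Lean on these libraries where they do the work, as an engineer would, in place of code of your own. Each camera call takes 0.05 s, during which the arm holds its last target.

## Task

The beech brushes have been left standing on their bristles in the open caddy, which bends them. Lift the knobbed lid off the other caddy and set it aside flat on the bench, knob up; then turn each brush end for end and stand it handle-down, bristles up, in that caddy. When all the brushes are across, cover the emptied caddy with the lid, properly seated, and leave the other goods on the bench alone.

Things in the scene. Friction and masses are not known exactly. Their poses are not given: they have to be found in the camera images.
- stock_caddy: stock caddy, holds the brushes at the start: fixed open sheet-metal box 232 (its x) by 84 (its y) by 112 mm tall, walls and floor 4 mm. Two cross walls, their tops 18 mm below the rim, make three compartments in a row along x, centred at x = -76, 0, +76 mm, each 72 (x) by 76 mm (y) inside. Origin: centre of the underside, z up
- display_caddy: display caddy, wears the lid at the start: fixed, in shape and size the same as the stock caddy, with the same three compartments and the same origin and axes
- lid: loose beech lid, 0.26 kg: board 244 (its x) by 96 (its y) by 12 mm, under it a cleat 204 x 62 x 8 mm that drops inside either caddy's rim (10 mm play each way in x, 7 in y), a knob on top. Origin: centre of the cleat's underside, z up; its height is 0 on the bench, 104 mm above the caddy's origin when seated, long sides matching
- lid_knob (a point): centre of the lid's round knob, 32 mm across here, 45 mm above the lid's origin; the board's top is 25 mm below this point, the knob's top 12 mm above it
- brush1: beech brush 285 mm long, 90 g (two or three are there). Origin: centre of the bristle end; z runs along the brush to the handle's end. 0-54 mm: stiff square head, 44 mm wide; neck, 32 mm thick, tapers to a round handle 17 mm thick from 85 to 256 mm; rounded knob end 24 mm thick. Mass centre at 105 mm. Starts upright on its bristles; on the bench lies on a flat of its head, axis 13 to 22 mm high
- brush1_end (a point): tip of the handle of brush1, 285 mm from its origin
- brush2: beech brush 285 mm long, 90 g (two or three are there). Origin: centre of the bristle end; z runs along the brush to the handle's end. 0-54 mm: stiff square head, 44 mm wide; neck, 32 mm thick, tapers to a round handle 17 mm thick from 85 to 256 mm; rounded knob end 24 mm thick. Mass centre at 105 mm. Starts upright on its bristles; on the bench lies on a flat of its head, axis 13 to 22 mm high
- brush2_end (a point): tip of the handle of brush2, 285 mm from its origin
- brush3: beech brush 285 mm long, 90 g (two or three are there). Origin: centre of the bristle end; z runs along the brush to the handle's end. 0-54 mm: stiff square head, 44 mm wide; neck, 32 mm thick, tapers to a round handle 17 mm thick from 85 to 256 mm; rounded knob end 24 mm thick. Mass centre at 105 mm. Starts upright on its bristles; on the bench lies on a flat of its head, axis 13 to 22 mm high
- brush3_end (a point): tip of the handle of brush3, 285 mm from its origin
- amber_a: bystander, to be left alone: amber glass bottle with black cap, 68 mm across, 160 mm tall. Origin: centre of the underside
- amber_b: bystander, to be left alone: second amber bottle, like amber_a. Origin: centre of the underside
- diffuser: bystander, to be left alone: reed diffuser: round glass bottle 72 mm across, 105 mm tall, thin reeds standing out of it up to 215 mm. Origin: centre of the underside
- candle: bystander, to be left alone: round tin 72 mm across, 55 mm tall. Origin: centre of the underside
- tape: bystander, to be left alone: roll of brown tape lying flat, 100 mm across, 48 mm tall. Origin: centre of the underside
- giftbox: bystander, to be left alone: white paper-covered box 90 x 130 x 50 mm. Origin: centre of the underside

How it is judged:
By the outcome, as a careful person would: the job done as asked, in the order asked, and still so for the second after the job is handed in, with the robot touching nothing.
Of brush1, brush2, brush3 only 2 to 3 are there at a start; the rules pass over those that are not, and their reading is None.
At some moment in a run one of lid may be knocked a few centimetres aside while the robot is not near it.
It also fails if it takes over 210 s, if anything falls off the work surface, if the arm or the gripper's body presses on something with over 40 N, if the wrist force passes 120 N, or if a joint passes its speed limit or range.

## Working session

There is one attempt and no reset: what is moved stays moved. The work goes in short steps, Python scripts to look and compute and a shell command to move; the robot and the scene stay as the last step left them, time stands still between calls to the robot, and variables do not carry over. Pictures are saved under pics/ and viewed, and the job is handed in when it is done.

```bash
mkdir -p pics; cat > h.py <<'E'
from rig import *
import numpy as np, cv2
def snap(name,fn):
    o=get_obs(); c=get_calibration(name); im=read_camera(name)
    cv2.imwrite('pics/%s.png'%fn, im[:,:,::-1]); np.savez('pics/%s.npz'%fn,im=im,K=c['camera_matrix'],R=c['R'],t=c['t']); return im,c
def ld(fn):
    d=np.load('pics/%s.npz'%fn); return d['im'],d
def ray(c,u,v):
    K=np.array(c['camera_matrix'] if 'camera_matrix' in c else c['K']);R=np.array(c['R']);t=np.array(c['t']).ravel()
    return -R.T@t, R.T@np.linalg.solve(K,[u,v,1.])
def onz(c,u,v,z):
    o,d=ray(c,u,v); return o+d*(z-o[2])/d[2]
def proj(c,X):
    K=np.array(c['K'] if 'K' in c else c['camera_matrix']);R=np.array(c['R']);t=np.array(c['t']).ravel()
    p=K@(R@np.array(X,float)+t); return p[:2]/p[2]
def tri(c1,p1,c2,p2):
    o1,d1=ray(c1,*p1);o2,d2=ray(c2,*p2)
    s=np.linalg.lstsq(np.c_[d1,-d2],o2-o1,rcond=None)[0]
    a=o1+d1*s[0];b=o2+d2*s[1];return (a+b)/2,np.linalg.norm(a-b)
E
python3 - <<'E'
from h import *
for n in ['scene','side','wrist']:
    im,c=snap(n,n+'0'); print(n,np.round(ray(c,256,192),2))
print(get_obs())
E
```

```text
scene [[ 1.37723e+03  7.92620e+02  1.11963e+03]
 [-5.70000e-01 -5.30000e-01 -6.20000e-01]]
side [[ 2.4194e+02  9.0625e+02  9.5350e+02]
 [ 2.5000e-01 -7.4000e-01 -6.2000e-01]]
wrist [[ 2.3081e+02 -5.3308e+02  3.7454e+02]
 [-2.9000e-01 -7.0000e-02 -9.5000e-01]]
{'t': 0.15, 'qpos': array([ 1.25234095,  0.70690836, -0.02764928,  1.48485816,  0.02198777,
        0.95090219, -0.07550363]), 'qvel': array([ 0.00017952, -0.00450092,  0.00039589, -0.00109125, -0.00113693,
       -0.00071109, -0.00211111]), 'joint_torque': array([-1.81278836e-03, -8.83310723e+01,  1.23397429e+00, -2.36195701e+01,
        1.68639439e-02,  5.38857188e-03, -8.95397761e-05]), 'eef_pos': array([ 157.0737162 , -552.90757885,  192.37212672]), 'orientation': array([-3.14081757e+00, -1.17008698e-05,  2.76766774e-01]), 'ft_force': array([0.18324558, 0.32775536, 0.33084408]), 'wrist_torque': array([-0.0264954 ,  0.03215796,  0.04009798]), 'width': 0.9972806126471956}
```

View pics/scene0.png

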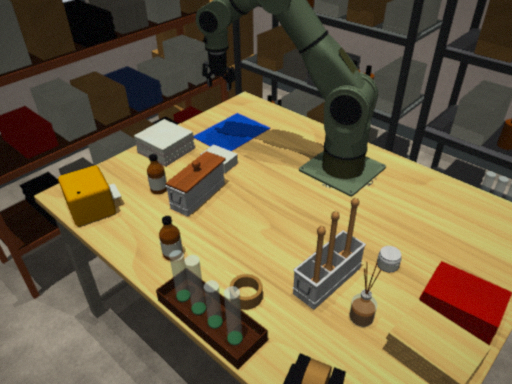

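View pics/side0.png

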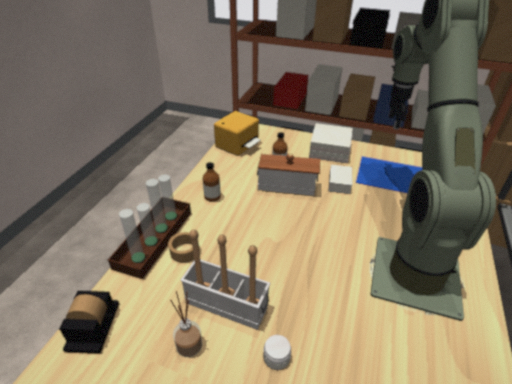

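View pics/wrist0.png

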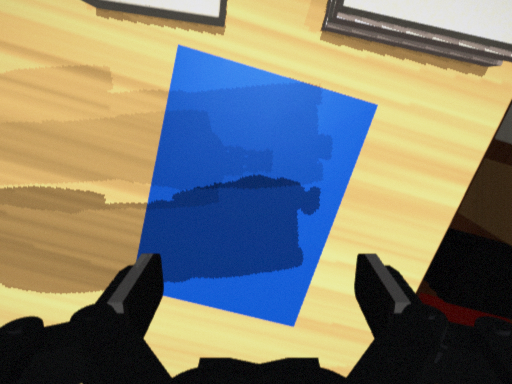

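```bash
python3 - <<'E'
from h import *
a,_=ld('scene0');b,_=ld('side0')
cv2.imwrite('pics/zs.png',cv2.resize(a[140:340,150:410,::-1],None,fx=3,fy=3,interpolation=cv2.INTER_CUBIC))
cv2.imwrite('pics/zd.png',cv2.resize(b[120:370,150:370,::-1],None,fx=2.4,fy=2.4,interpolation=cv2.INTER_CUBIC))
E
```

```text
(no output)
```

View pics/zs.png

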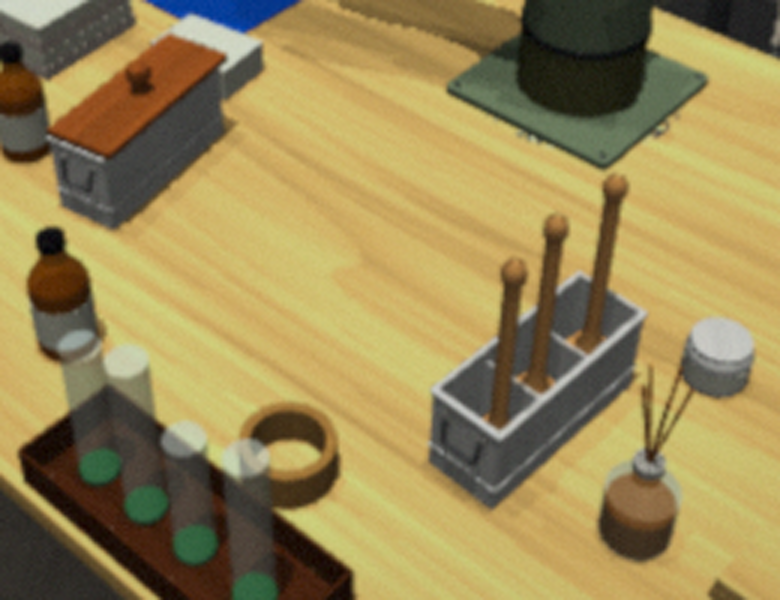

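View pics/zd.png

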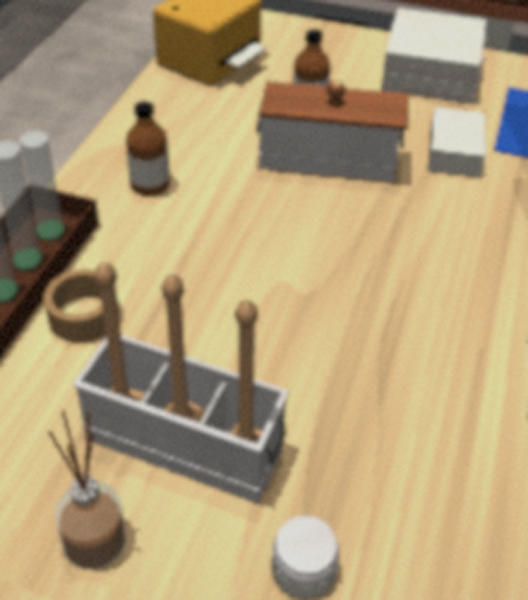

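```bash
python3 - <<'E'
from h import *
_,a=ld('scene0');_,b=ld('side0')
S=lambda x,y:(150+x/3-.3,140+y/3-.3)
D=lambda x,y:(150+x/2.4-.3,120+y/2.4-.3)
P=lambda *x:print(*[np.round(i,1) if not isinstance(i,str) else i for i in x])
sc=[(434,393),(498,437),(645,313),(580,275)]
dc=[(78,381),(265,443),(286,395),(107,338)]
Q=np.array([onz(a,*S(*p),112) for p in sc]);P('stock scene',Q,Q.mean(0), [np.linalg.norm(Q[i]-Q[i-1]) for i in range(4)],np.arctan2(*(Q[2]-Q[1])[[1,0]]),np.arctan2(*(Q[3]-Q[0])[[1,0]]))
Q=np.array([onz(b,*D(*p),112) for p in dc]);P('stock side',Q,Q.mean(0),[np.linalg.norm(Q[i]-Q[i-1]) for i in range(4)],np.arctan2(*(Q[1]-Q[0])[[1,0]]),np.arctan2(*(Q[2]-Q[3])[[1,0]]))
for p,q in [((514,270),(106,274)),((556,227),(173,287)),((616,187),(246,313))]: P('knob',*tri(a,S(*p),b,D(*q)))
sl=[(50,130),(100,155),(225,55),(172,37)]
Q=np.array([onz(a,*S(*p),124) for p in sl]);P('lid scene',Q,Q.mean(0),[np.linalg.norm(Q[i]-Q[i-1]) for i in range(4)],np.arctan2(*(Q[2]-Q[1])[[1,0]]))
dl=[(264,88),(260,120),(408,124),(408,95)]
Q=np.array([onz(b,*D(*p),124) for p in dl]);P('lid side',Q,Q.mean(0),[np.linalg.norm(Q[i]-Q[i-1]) for i in range(4)],np.arctan2(*(Q[2]-Q[1])[[1,0]]))
P('lidknob',*tri(a,S(139,75),b,D(336,93)))
# bystanders ground
for n,p,q in [('ambA',(50,235),(144,108)),('ambB',(8,50),(313,38)),('diff',(648,465),(85,490)),('candle',(720,345),(306,540)),('tape',(290,440),(84,290))]:
  P(n,*tri(a,S(*p),b,D(*q)))
P('gift', onz(a,*S(215,40),50))
E
```

```text
stock scene [[650.8 263.9 112. ]
 [653.2 342.5 112. ]
 [421.4 356.9 112. ]
 [418.7 275.4 112. ]] [536.  309.7 112. ] [232.3  78.7 232.2  81.6] 3.1 3.1
stock side [[646.4 340.8 112. ]
 [413.1 347.9 112. ]
 [410.9 278.3 112. ]
 [644.  270.  112. ]] [528.6 309.3 112. ] [ 70.8 233.4  69.7 233.2] 3.1 3.1
knob [607.4 311.9 274.5] 1.0
knob [533.  305.1 273.2] 0.1
knob [447.9 315.  274.1] 0.5
lid scene [[ 642.1 -330.7  124. ]
 [ 633.6 -249.2  124. ]
 [ 392.1 -287.2  124. ]
 [ 409.  -368.7  124. ]] [ 519.2 -308.9  124. ] [236.2  81.9 244.5  83.2] -3.0
lid side [[ 636.1 -309.6  124. ]
 [ 612.1 -218.2  124. ]
 [ 385.1 -288.9  124. ]
 [ 402.  -372.2  124. ]] [ 508.8 -297.2  124. ] [242.3  94.5 237.8  85. ] -2.8
lidknob [ 511.9 -314.4  141. ] 3.7
ambA [ 781.8 -149.4  154.5] 4.9
ambB [ 594.7 -465.1  149.4] 8.7
diff [577.5 459.5  99.2] 1.0
candle [346.  410.3  47.4] 7.1
tape [744.9 156.2  45.2] 8.2
gift [ 302.2 -404.4   50. ]
```

```bash
cat >> h.py <<'E'
def go(x,y,z,yaw=None,o=None):
    o=o or get_obs(); p=o['eef_pos']; w=o['orientation'][2]
    d=np.array([x,y,z])-p; c,s=np.cos(w),np.sin(w)
    t=0 if yaw is None else -(yaw-w)
    t=(t+np.pi/2)%np.pi-np.pi/2
    print('row',np.round([ (c*d[0]+s*d[1])/40,(s*d[0]-c*d[1])/40,-d[2]/40],3),'turn',round(np.degrees(t)/8,3),'dist',round(np.linalg.norm(d)),'t',o['t'])
def st():
    o=get_obs(); print(round(o['t'],2),np.round(o['eef_pos'],1),np.round(o['orientation'],3),'F',np.round(o['ft_force'],1),'w',round(o['width'],3),'q',np.round(o['qpos'],2))
E
python3 -m crank '[[[10.2,-3.37,-1.25],0.84],[[10.2,-3.37,-1.25],0.84],[[10.2,-3.37,-1.25],0.84],[[10.2,-3.37,-1.25],0.84],[[10.2,-3.37,-1.25],0.84],[[10.2,-3.37,-1.25],0.84],[[10.2,-3.37,-1.25],0.84],[[10.2,-3.37,-1.25],0.84],[[10.2,-3.37,-1.25],0.84]]' 1 60
python3 - <<'E'
from h import *
st(); snap('wrist','w1'); st()
E
```

```text
t: 1.27
eef_pos: [512.3, -312.2, 242.4]
orientation: [-3.142, 0.001, 0.159]
ft_force: [-0.6, -0.7, -0.3]
width: 1.001
1.27 [ 512.3 -312.2  242.4] [-3.142e+00  1.000e-03  1.590e-01] F [-0.6 -0.7 -0.3] w 1.001 q [ 0.46  0.7   0.07  1.3  -0.05  1.14 -0.88]
1.32 [ 512.  -312.6  242.5] [3.142e+00 1.000e-03 1.580e-01] F [-0.1 -0.3 -0.1] w 1.001 q [ 0.46  0.7   0.07  1.3  -0.05  1.14 -0.88]
```

View pics/w1.png

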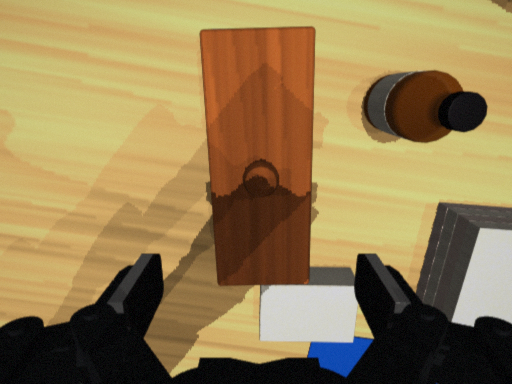

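```bash
python3 - <<'E'
from h import *
_,a=ld('w1')
Q=np.array([onz(a,u,v,124)[:2] for u,v in [(201,30),(315,28),(310,284),(218,285)]])
print(np.round(Q,1),Q.mean(0).round(1),[round(np.linalg.norm(Q[i]-Q[i-1]),1) for i in range(4)],'yaw',np.arctan2(*(Q[0]-Q[3])[::-1]),np.arctan2(*(Q[1]-Q[2])[::-1]))
k=onz(a,261,179,150)[:2];print(k)
k=(k+Q.mean(0))/2
yaw=(np.arctan2(*(Q[0]-Q[3])[::-1])+np.arctan2(*(Q[1]-Q[2])[::-1]))/2
print(k,yaw);go(k[0],k[1],131,yaw)
E
```

```text
[[ 625.4 -247.2]
 [ 641.7 -339.5]
 [ 404.4 -384.8]
 [ 388.  -290.4]] [ 514.9 -315.5] [np.float64(241.2), np.float64(93.7), np.float64(241.6), np.float64(95.8)] yaw 0.1801729551791856 0.18892438153867816
[ 514.90592986 -314.99938585]
[ 514.88448555 -315.24655654] 0.18454866835893188
row [0.061 0.076 2.788] turn -0.187 dist 112 t 1.325
```

```bash
python3 -m crank '[[[0.06,0.08,1.4],-0.19],[[0.06,0.08,2.3],-0.19],[[0.06,0.08,2.78],-0.19],[[0.06,0.08,2.78],-0.19],[[0.06,0.08,2.78],-0.19]]' 1 60
python3 -m crank '[[[0,0,0],0],[[0,0,0],0],[[0,0,0],0],[[0,0,0],0],[[0,0,0],0],[[0,0,0],0]]' -1 60
python3 -m crank '[[[0,0,-0.3],0],[[0,0,-0.8],0],[[0,0,-1.5],0],[[0,0,-2],0],[[0,0,-2],0],[[0,0,-2],0]]' -1 60
python3 - <<'E'
from h import *
st(); snap('wrist','w2'); snap('scene','s2')
E
```

```text
t: 1.95
eef_pos: [515.6, -315.4, 132.5]
orientation: [3.141, -0.001, 0.185]
ft_force: [1.1, -0.8, 0.8]
width: 1.001
t: 2.7
eef_pos: [515.6, -314.7, 131.5]
orientation: [-3.141, 0.0, 0.186]
ft_force: [0.7, -0.2, 0.5]
width: 0.002
t: 3.45
eef_pos: [515.4, -314.6, 211.2]
orientation: [-3.141, 0.0, 0.186]
ft_force: [-0.1, 0.3, -0.4]
width: 0.005
3.45 [ 515.4 -314.6  211.2] [-3.141  0.     0.186] F [-0.1  0.3 -0.4] w 0.005 q [ 0.47  0.74  0.06  1.34 -0.05  1.06 -0.85]
```

View pics/s2.png

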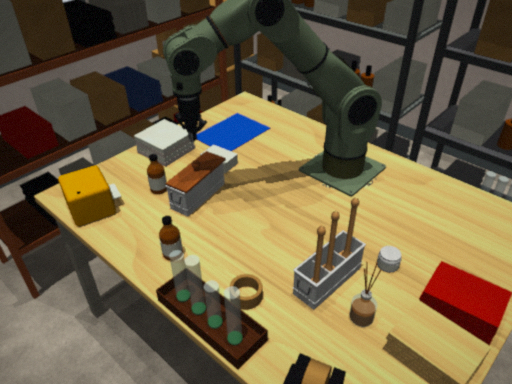

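View pics/w2.png

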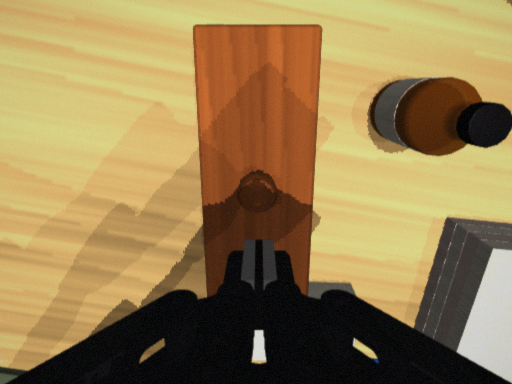

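```bash
python3 - <<'E'
from h import *
for n in ['scene','wrist']:
    _,a=ld({'scene':'s2','wrist':'w2'}[n]); print(n,proj(a,[515.4,-314.6,211.2]),proj(a,[514.9,-315,150]),proj(a,[514.9,-315,112]))
im,_=ld('s2')
cv2.imwrite('pics/z2.png',cv2.resize(im[80:230,120:280,::-1],None,fx=4,fy=4,interpolation=cv2.INTER_CUBIC))
E
```

```text
scene [193.62016542 149.63853048] [195.25198705 163.47045848] [196.20981881 171.80330954]
wrist [256.79671054 223.32171024] [257.61155195 193.0732702 ] [257.74028824 180.01372505]
```

View pics/z2.png

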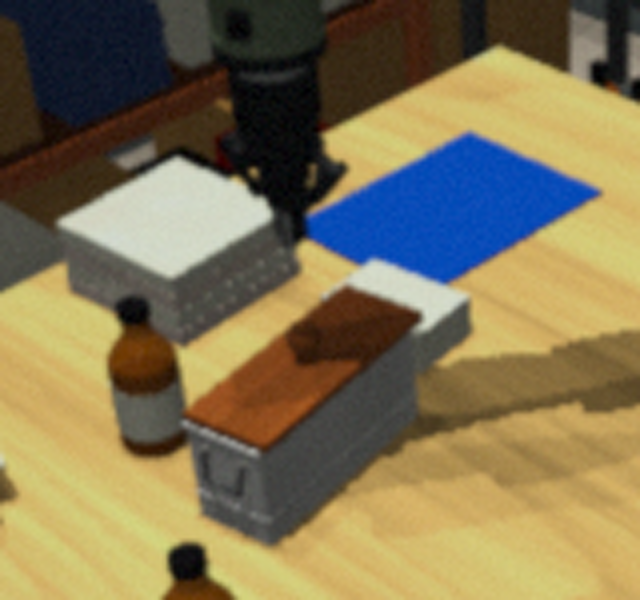

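```bash
python3 - <<'E'
from h import *
_,a=ld('s2');_,b=ld('w2');st()
im,_=ld('w2')
print(tri(a,(193.2,140),b,(258,241)))
print(proj(b,[515.4,-314.6,251]),ray(b,256,192))
c,R=ray(b,256,192)
cv2.imwrite('pics/z3.png',cv2.resize(im[160:384,130:400,::-1],None,fx=2.6,fy=2.6,interpolation=cv2.INTER_CUBIC))
snap('side','d2')
print(proj(ld('d2')[1],[515.4,-314.6,211.2]),proj(ld('d2')[1],[515.4,-314.6,251]))
im,_=ld('d2')
cv2.imwrite('pics/z4.png',cv2.resize(im[60:210,230:450,::-1],None,fx=3.4,fy=3.4,interpolation=cv2.INTER_CUBIC))
E
```

```text
3.55 [ 515.4 -314.5  210.9] [-3.141e+00  1.000e-03  1.860e-01] F [-0.6  0.1 -1.1] w -0.001 q [ 0.47  0.74  0.06  1.34 -0.05  1.06 -0.85]
(array([ 519.05261426, -312.39287359,  251.87203885]), np.float64(8.734391114074203))
[256.35468045 255.64636256] (array([ 590.84945105, -301.52516219,  393.44812636]), array([-0.29526985, -0.0474215 , -0.95426964]))
[290.26785579 142.45789532] [291.00106172 133.31868894]
```

View pics/z3.png

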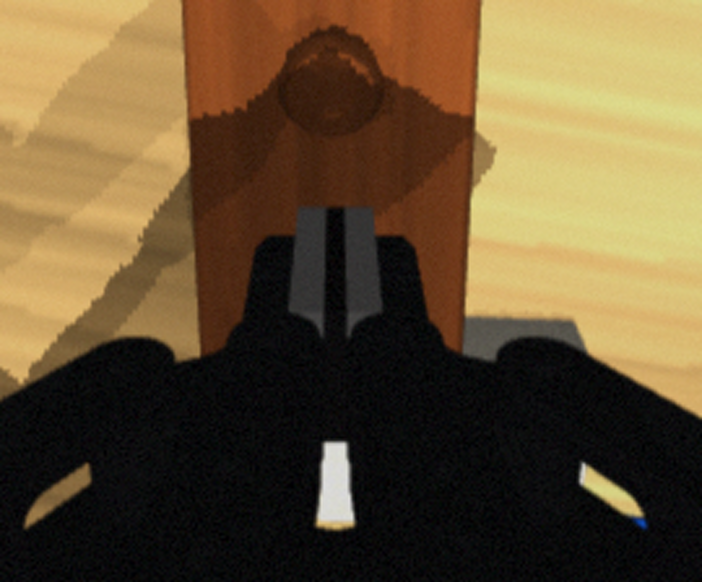

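View pics/z4.png

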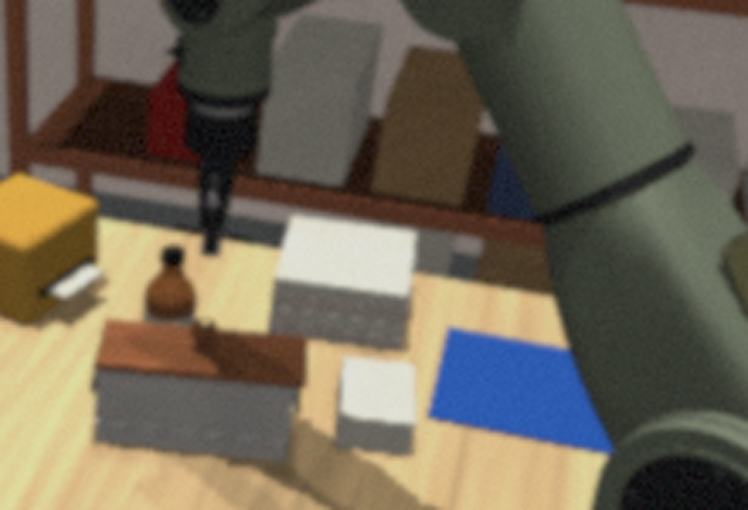

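```bash
python3 - <<'E'
from h import *
_,a=ld('s2');_,b=ld('d2')
print(tri(a,(193.2,140.3),b,(291.6,134)))
print(tri(a,(196.7,165),b,(290,157)), 'knob')
for z in (160,172): print(proj(a,[515,-315,z]))
E
```

```text
(array([ 512.70526839, -314.23119426,  249.17407426]), np.float64(0.6804928220917197))
(array([ 511.80799046, -312.07918708,  145.07259447]), np.float64(3.829731281623375)) knob
[194.97494057 161.2497201 ]
[194.66435674 158.54859107]
```

```bash
python3 -m crank '[[[0,0,0.2],0],[[0,0,0.6],0],[[0,0,1.2],0],[[0,0,1.9],0],[[0,0,2.4],0],[[0,0,2.7],0],[[0,0,2.7],0]]' 1 60
python3 - <<'E'
from h import *
st(); snap('side','d3')
im,_=ld('d3')
cv2.imwrite('pics/z5.png',cv2.resize(im[60:210,230:450,::-1],None,fx=3.4,fy=3.4,interpolation=cv2.INTER_CUBIC))
E
```

```text
t: 4.47
eef_pos: [515.3, -314.5, 102.9]
orientation: [-3.141, 0.001, 0.186]
ft_force: [-0.8, -0.0, 0.4]
width: 1.0
4.47 [ 515.3 -314.5  102.9] [-3.141e+00  1.000e-03  1.860e-01] F [-0.8 -0.   0.4] w 1.0 q [ 0.47  0.86  0.05  1.48 -0.05  0.8  -0.85]
```

View pics/z5.png

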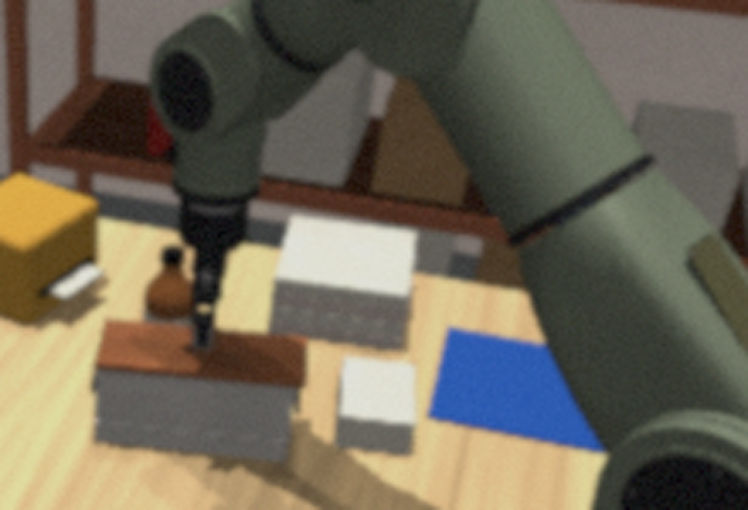

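```bash
python3 -m crank '[[[0,0,0.15],0],[[0,0,0.22],0],[[0,0,0.22],0],[[0,0,0.22],0],[[0,0,0.22],0],[[0,0,0.22],0],[[0,0,0.22],0],[[0,0,0.22],0]]' -1 60
python3 -m crank '[[[0,0,-0.2],0],[[0,0,-0.5],0],[[0,0,-0.9],0],[[0,0,-1.2],0],[[0,0,-1.2],0]]' -1 60
python3 - <<'E'
from h import *
st(); snap('side','d4')
im,_=ld('d4')
cv2.imwrite('pics/z6.png',cv2.resize(im[60:210,230:450,::-1],None,fx=3.4,fy=3.4,interpolation=cv2.INTER_CUBIC))
E
```

```text
t: 5.52
eef_pos: [515.7, -314.7, 95.1]
orientation: [-3.142, -0.0, 0.186]
ft_force: [-2.0, 1.9, 6.5]
width: 0.333
t: 6.15
eef_pos: [516.0, -314.9, 143.8]
orientation: [3.141, -0.001, 0.186]
ft_force: [0.8, -0.4, -2.3]
width: 0.334
6.15 [ 516.  -314.9  143.8] [ 3.141e+00 -1.000e-03  1.860e-01] F [ 0.8 -0.4 -2.3] w 0.334 q [ 0.47  0.81  0.05  1.44 -0.05  0.89 -0.85]
```

View pics/z6.png

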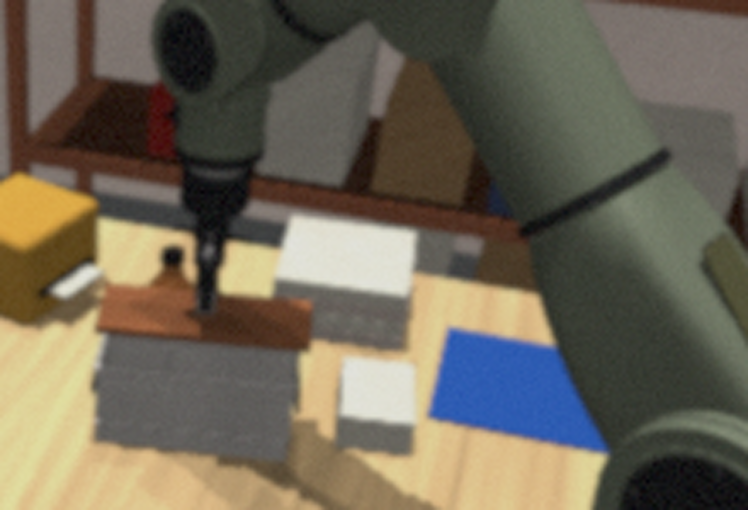

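```bash
python3 - <<'E'
from h import *
go(520,-150,144,0)
E
```

```text
row [ 0.866 -4.027 -0.026] turn 1.332 dist 165 t 6.2
```

```bash
python3 -m crank '[[[0.2,-0.8,-0.02],0.2],[[0.4,-2,-0.02],0.6],[[0.7,-3.2,-0.02],1],[[0.87,-4.03,-0.02],1.33],[[0.87,-4.03,-0.02],1.33],[[0.87,-4.03,1],1.33],[[0.87,-4.03,2.2],1.33],[[0.87,-4.03,3],1.33],[[0.87,-4.03,3.5],1.33],[[0.87,-4.03,3.6],1.33]]' -1 60
python3 -m crank '[[[0,0,0],0],[[0,0,0.05],0],[[0,0,0.1],0],[[0,0,0.15],0],[[0,0,0.15],0]]' -1 60
```

```text
t: 7.45
eef_pos: [519.2, -150.5, -2.5]
orientation: [-3.141, 0.002, -0.0]
ft_force: [-0.7, -0.2, -1.7]
width: 0.334
t: 8.07
eef_pos: [520.0, -149.8, -7.4]
orientation: [-3.141, 0.0, 0.0]
ft_force: [0.4, 0.6, -2.1]
width: 0.334
```

```bash
python3 -m crank '[[[0,0,0.03],0],[[0,0,0.05],0],[[0,0,0.05],0]]' -1 60
python3 -m crank '[[[0,0,0],0],[[0,0,0],0],[[0,0,0],0],[[0,0,-0.5],0],[[0,0,-1.5],0],[[0,0,-3],0],[[0,0,-4.5],0],[[0,0,-6],0],[[0,0,-7],0],[[0,0,-7],0]]' 1 60
python3 - <<'E'
from h import *
st(); snap('scene','s5');go(533,309,300,np.pi/2-.045)
E
```

```text
t: 8.45
eef_pos: [520.1, -149.9, -9.0]
orientation: [3.142, -0.0, 0.0]
ft_force: [-2.7, -0.4, 6.1]
width: 0.333
t: 9.7
eef_pos: [520.8, -150.1, 273.2]
orientation: [3.141, -0.004, 0.0]
ft_force: [-0.2, 0.1, -0.7]
width: 1.001
9.7 [ 520.8 -150.1  273.2] [ 3.141 -0.004  0.   ] F [-0.2  0.1 -0.7] w 1.001 q [ 0.13  0.58  0.17  1.47 -0.11  1.1  -1.25]
row [  0.324 -11.471  -0.716] turn -10.925 dist 460 t 9.75
```

View pics/s5.png

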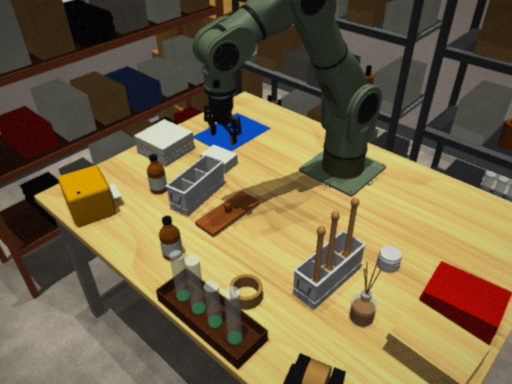

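```bash
python3 -m crank '[[[-0.2,-1,-1.42],0],[[-0.4,-2.5,-1.42],0],[[-0.6,-4,-1.42],0],[[-0.8,-5.5,-1.42],0],[[-1,-7,-1.42],0],[[-1,-8.5,-1.42],0],[[-1,-10,-1.42],0],[[-1,-11,-1.42],0],[[-1,-11.47,-1.42],0],[[-1,-11.47,-1.42],0]]' 1 30
python3 - <<'E'
from h import *
st(); snap('wrist','w6');st()
E
```

```text
t: 11.0
eef_pos: [479.3, 309.8, 325.9]
orientation: [3.14, 0.002, 0.002]
ft_force: [-0.5, -0.7, 0.4]
width: 1.001
11.0 [479.3 309.8 325.9] [3.14e+00 2.00e-03 2.00e-03] F [-0.5 -0.7  0.4] w 1.001 q [-0.71  0.6   0.16  1.24 -0.1   1.32 -2.12]
11.05 [479.7 308.6 326.4] [3.14e+00 1.00e-03 1.00e-03] F [ 0.1 -1.7 -0. ] w 1.002 q [-0.71  0.59  0.17  1.24 -0.09  1.32 -2.12]
```

View pics/w6.png

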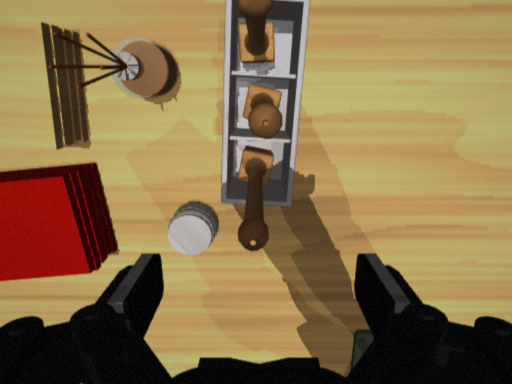

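```bash
python3 - <<'E'
from h import *
im,_=ld('w6')
cv2.imwrite('pics/z7.png',cv2.resize(im[0:255,200:330,::-1],None,fx=2.35*1.9/1.9,fy=2.35,interpolation=cv2.INTER_CUBIC))
cv2.imwrite('pics/z8.png',cv2.resize(im[70:255,200:330,::-1],None,fx=3.2,fy=3.2,interpolation=cv2.INTER_CUBIC))
cv2.imwrite('pics/z9.png',cv2.resize(im[0:130,200:330,::-1],None,fx=4.5,fy=4.5,interpolation=cv2.INTER_CUBIC))
E
```

```text
(no output)
```

View pics/z8.png

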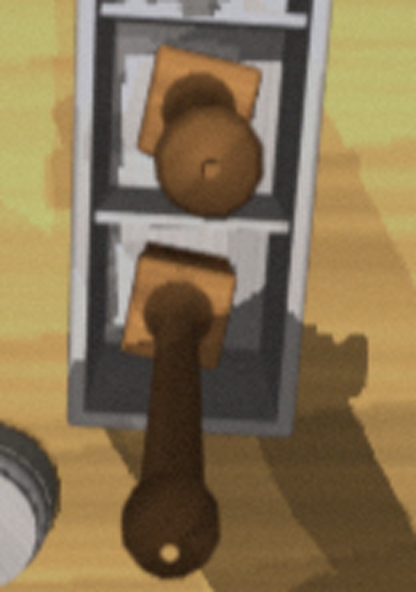

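View pics/z9.png

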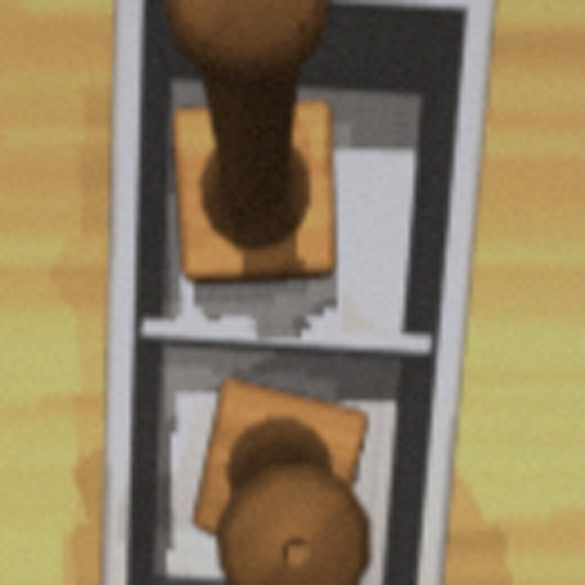

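```bash
python3 - <<'E'
from h import *
_,a=ld('w6')
B=lambda x,y:(200+x/3.2,70+y/3.2)
T=lambda x,y:(200+x/4.5,y/4.5)
H={'near':[B(143,257),B(237,272),B(220,367),B(122,350)],'mid':[T(228,380),T(363,410),None,T(195,525)],'far':[T(175,112),T(328,100),T(335,272),T(185,280)]}
for k,v in H.items():
    Q=[None if p is None else onz(a,*p,58)[:2] for p in v]
    if Q[2] is None: Q[2]=Q[1]+Q[3]-Q[0]
    Q=np.array(Q); e=Q[0]-Q[3]; f=Q[0]-Q[1]
    print(k,Q.mean(0).round(1),[round(np.linalg.norm(Q[i]-Q[i-1])) for i in range(4)],'yaw x-edge',np.arctan2(e[1],e[0]).round(3),'y-edge',(np.arctan2(f[1],f[0])-np.pi/2).round(3))
# knobs
for n,p,z in [('near',B(170,525),277),('mid',B(209,165),277)]: print(n,onz(a,*p,z).round(1))
# caddy rim left/right outer edges
P=[onz(a,*p,112)[:2] for p in [B(68,425),B(292,435),T(468+22,0),T(118,0)]]
for p in P: print(p.round(1))
print('yaw',np.arctan2(*(P[3]-P[0])[::-1]),np.arctan2(*(P[2]-P[1])[::-1]))
E
```

```text
near [450.1 311.3] [42, 41, 43, 44] yaw x-edge -0.23 y-edge -0.158
mid [535.4 304.2] [42, 40, 42, 40] yaw x-edge -0.24 y-edge -0.207
far [609.2 310.7] [43, 42, 44, 42] yaw x-edge 0.05 y-edge 0.073
near [449.9 312.7 277. ]
mid [534.  304.1 277. ]
[417.1 355.5]
[413.  266.8]
[644.4 255.5]
[644.2 342.9]
yaw -0.05525873008855555 -0.04878799223724068
```

```bash
python3 -m crank '[[[-0.74,-0.1,0],1],[[-0.74,-0.1,0],1.36],[[-0.74,-0.1,1],1.36],[[-0.74,-0.1,2],1.36],[[-0.74,-0.1,2.8],1.36],[[-0.74,-0.1,3.36],1.36],[[-0.74,-0.1,3.36],1.36],[[-0.74,-0.1,3.36],1.36]]' 1 30
python3 -m crank '[[[0,0,0],0],[[0,0,0],0],[[0,0,0],0],[[0,0,0],0],[[0,0,0],0],[[0,0,0],0]]' -1 30
python3 - <<'E'
from h import *
st(); snap('side','d7')
im,_=ld('d7')
cv2.imwrite('pics/z10.png',cv2.resize(im[150:350,140:340,::-1],None,fx=3,fy=3,interpolation=cv2.INTER_CUBIC))
E
```

```text
t: 12.05
eef_pos: [450.7, 312.5, 194.1]
orientation: [-3.141, -0.001, -0.19]
ft_force: [-0.1, -0.1, -0.3]
width: 0.996
t: 12.8
eef_pos: [450.4, 313.0, 193.3]
orientation: [-3.141, -0.0, -0.19]
ft_force: [-0.1, 0.9, 5.2]
width: 0.243
12.8 [450.4 313.  193.3] [-3.141 -0.    -0.19 ] F [-0.1  0.9  5.2] w 0.243 q [-0.76  0.67  0.19  1.59 -0.15  0.89 -2.28]
```

View pics/z10.png

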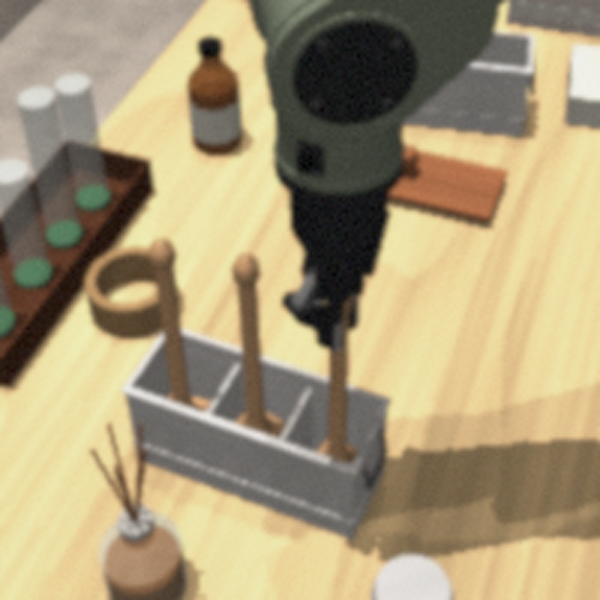

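```bash
python3 -m crank '[[[0,0,-0.5],0],[[0,0,-1.5],0],[[0,0,-2.7],0],[[0,0,-3.6],0],[[0,0,-3.9],0],[[0,0,-3.9],0]]' -1 30
python3 - <<'E'
from h import *
st(); snap('scene','s8')
im,_=ld('s8')
cv2.imwrite('pics/z11.png',cv2.resize(im[100:320,220:440,::-1],None,fx=2.7,fy=2.7,interpolation=cv2.INTER_CUBIC))
go(440,80,345,0)
E
```

```text
t: 13.6
eef_pos: [450.2, 312.9, 348.7]
orientation: [3.141, 0.0, -0.19]
ft_force: [0.2, 1.1, -0.9]
width: 0.248
13.6 [450.2 312.9 348.7] [ 3.141  0.    -0.19 ] F [ 0.2  1.1 -0.9] w 0.248 q [-0.78  0.54  0.22  1.27 -0.12  1.34 -2.32]
row [0.85  5.762 0.077] turn -1.358 dist 233 t 13.65
```

View pics/z11.png

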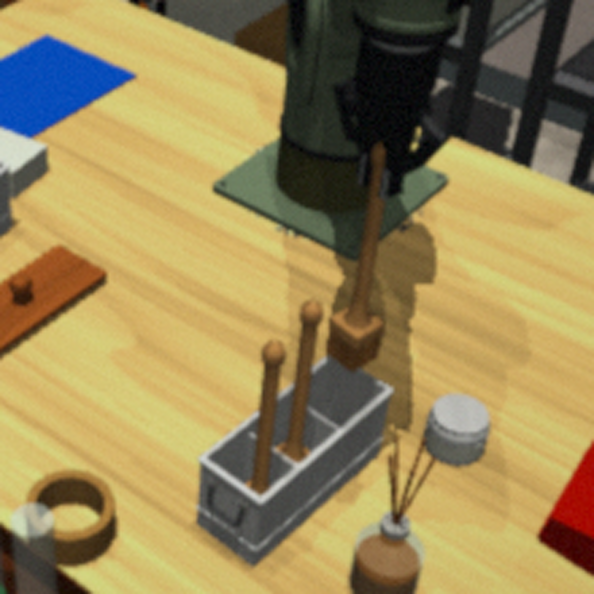

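```bash
python3 -m crank '[[[0.2,1,0.08],-0.3],[[0.5,2.5,0.08],-0.7],[[0.8,4,0.08],-1],[[1,5.2,0.08],-1.36],[[1.05,5.75,0.08],-1.36],[[1.05,5.75,0.5],-1.36],[[1.05,5.75,1.5],-1.36],[[1.05,5.75,2.5],-1.36],[[1.05,5.75,3.2],-1.36],[[1.05,5.75,3.6],-1.36],[[1.05,5.75,3.7],-1.36],[[1.05,5.75,3.7],-1.36]]' -1 30
python3 - <<'E'
from h import *
st(); snap('side','d9')
im,_=ld('d9')
cv2.imwrite('pics/z12.png',cv2.resize(im[100:320,200:420,::-1],None,fx=2.7,fy=2.7,interpolation=cv2.INTER_CUBIC))
E
```

```text
t: 15.15
eef_pos: [448.0, 79.1, 201.0]
orientation: [3.142, 0.001, 0.0]
ft_force: [-0.2, 0.0, -0.1]
width: 0.246
15.15 [448.   79.1 201. ] [3.142e+00 1.000e-03 0.000e+00] F [-0.2  0.  -0.1] w 0.246 q [-0.34  0.53  0.16  1.89 -0.12  0.73 -1.68]
```

View pics/z12.png

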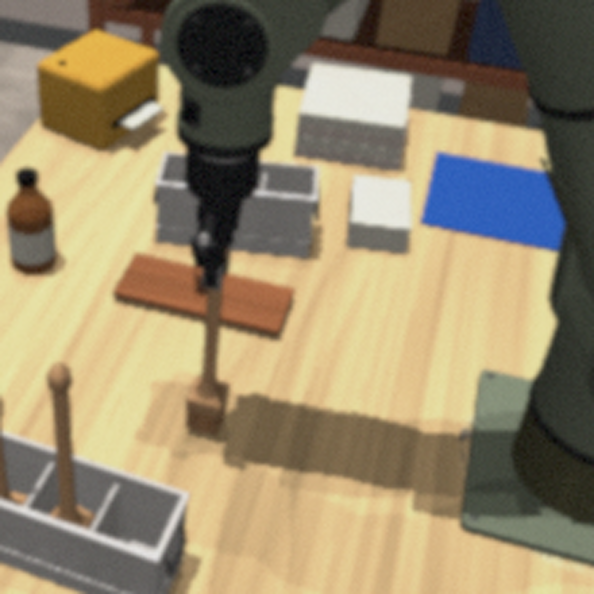

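```bash
python3 -m crank '[[[0,0,0.25],0],[[0,0,0.3],0],[[0.5,0,0.32],0],[[1.07,0,0.32],0],[[2.13,0,0.5],0],[[3.14,0,0.87],0],[[3.14,0,0.87],0]]' -1 20
python3 - <<'E'
from h import *
st(); snap('side','d10')
im,_=ld('d10')
cv2.imwrite('pics/z13.png',cv2.resize(im[100:320,200:420,::-1],None,fx=2.7,fy=2.7,interpolation=cv2.INTER_CUBIC))
E
```

```text
t: 16.08
eef_pos: [577.1, 78.9, 166.1]
orientation: [-3.142, -0.004, -0.0]
ft_force: [5.8, 0.5, 15.1]
width: 0.23
16.07 [577.1  78.9 166.1] [-3.142 -0.004 -0.   ] F [ 5.8  0.5 15.1] w 0.23 q [-0.26  0.75  0.15  1.5  -0.13  0.89 -1.65]
```

View pics/z13.png

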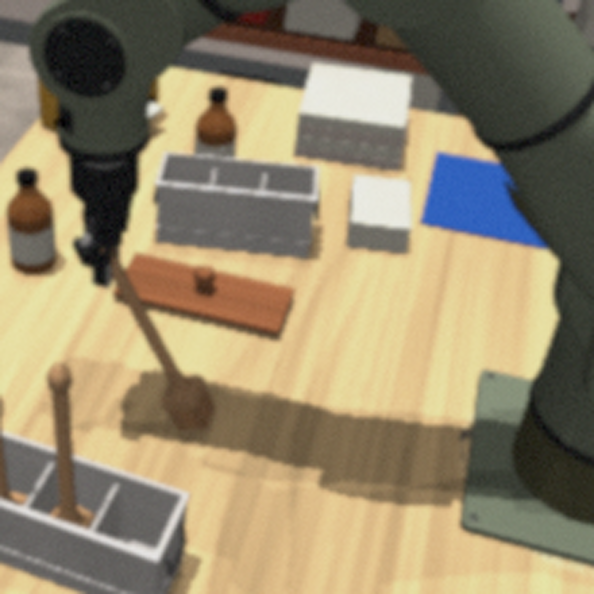

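```bash
python3 -m crank '[[[0.5,0,0.25],0],[[0.93,0,0.49],0],[[1.75,0,1.17],0],[[2.44,0,1.98],0],[[2.98,0,2.9],0],[[2.98,0,2.9],0]]' -1 20
python3 - <<'E'
from h import *
st(); snap('side','d11')
im,_=ld('d11')
cv2.imwrite('pics/z14.png',cv2.resize(im[100:320,130:350,::-1],None,fx=2.7,fy=2.7,interpolation=cv2.INTER_CUBIC))
E
```

```text
t: 16.88
eef_pos: [692.0, 78.8, 46.7]
orientation: [3.141, 0.004, -0.0]
ft_force: [-0.9, -0.3, -0.4]
width: 0.229
16.88 [692.   78.8  46.7] [ 3.141  0.004 -0.   ] F [-0.9 -0.3 -0.4] w 0.229 q [-0.21  1.08  0.13  1.1  -0.14  0.97 -1.64]
```

View pics/z14.png

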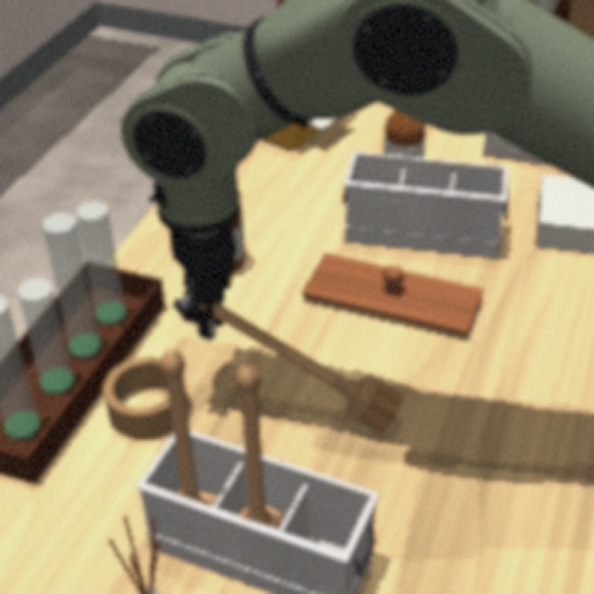

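```bash
python3 -m crank '[[[0.2,0,0.5],0],[[0.4,0,1.1],0],[[0.5,0,1.6],0],[[0.5,0,1.72],0],[[0.5,0,1.72],0]]' -1 20
python3 - <<'E'
from h import *
st(); snap('side','d12')
im,_=ld('d12')
cv2.imwrite('pics/z15.png',cv2.resize(im[100:320,130:350,::-1],None,fx=2.7,fy=2.7,interpolation=cv2.INTER_CUBIC))
E
```

```text
t: 17.55
eef_pos: [712.9, 79.3, -17.9]
orientation: [-3.141, -0.0, 0.0]
ft_force: [-0.6, -0.6, -0.4]
width: 0.232
17.55 [712.9  79.3 -17.9] [-3.141 -0.     0.   ] F [-0.6 -0.6 -0.4] w 0.232 q [-0.2   1.2   0.13  1.02 -0.15  0.93 -1.63]
```

View pics/z15.png

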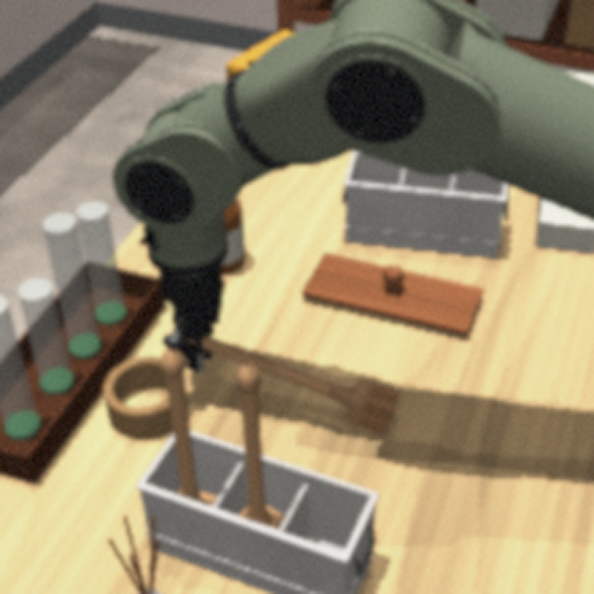

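```bash
python3 -m crank '[[[0,0,0.1],0],[[0,0,0.2],0],[[0,0,0.2],0]]' -1 20
python3 -m crank '[[[0,0,0],0],[[0,0,0],0],[[0,0,0],0],[[0,0,-0.5],0],[[0,0,-1.5],0],[[-1,0,-3],0],[[-2.5,0,-4.2],0],[[-4,0,-5],0],[[-5,0,-5],0],[[-5,0,-5],0]]' -0.34 20
python3 - <<'E'
from h import *
st(); snap('wrist','w13');st()
E
```

```text
t: 17.98
eef_pos: [712.8, 79.3, -26.8]
orientation: [-3.142, 0.001, 0.0]
ft_force: [-0.9, 0.5, 0.0]
width: 0.235
t: 19.23
eef_pos: [509.9, 79.2, 176.1]
orientation: [-3.141, -0.0, 0.001]
ft_force: [1.4, -0.2, 0.4]
width: 0.328
19.23 [509.9  79.2 176.1] [-3.141e+00 -0.000e+00  1.000e-03] F [ 1.4 -0.2  0.4] w 0.328 q [-0.3   0.65  0.15  1.73 -0.13  0.78 -1.66]
19.27 [512.1  79.4 175.7] [-3.141e+00 -2.000e-03  1.000e-03] F [ 1.6 -0.1  0.3] w 0.328 q [-0.3   0.65  0.15  1.72 -0.13  0.78 -1.66]
```

View pics/w13.png

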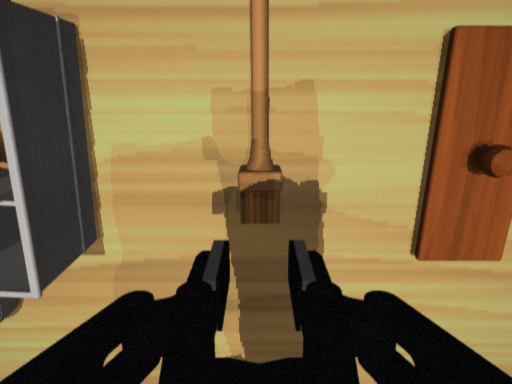

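```bash
python3 - <<'E'
from h import *
_,a=ld('w13')
for p in [(240,222),(280,222),(239,168),(282,168)]: print(onz(a,*p,44).round(1))
print(onz(a,260,10,17).round(1),onz(a,260,100,17).round(1))
E
```

```text
[456.1  97.1  44. ]
[456.1  56.2  44. ]
[512.6  97.2  44. ]
[512.6  55.4  44. ]
[655.  77.  17.] [575.3  76.8  17. ]
```

```bash
python3 -m crank '[[[-0.7,0.06,0.5],0],[[-1.37,0.06,1.3],0],[[-1.37,0.06,2.5],0],[[-1.37,0.06,3.7],0],[[-1.37,0.06,4.5],0],[[-1.37,0.06,4.8],0],[[-1.37,0.06,4.8],0]]' 1 20
python3 -m crank '[[[0,0,0],0],[[0,0,0],0],[[0,0,0],0],[[0,0,0],0],[[0,0,0],0]]' -1 20
python3 -m crank '[[[0,0,-0.2],0],[[0.0,0,-0.5],0],[[0.05,0,-0.9],0],[[0.1,0,-1.3],0],[[0.2,0,-1.8],0],[[0.2,0,-1.8],0]]' -1 20
python3 - <<'E'
from h import *
st(); snap('side','d14')
im,_=ld('d14')
cv2.imwrite('pics/z16.png',cv2.resize(im[100:320,130:350,::-1],None,fx=2.7,fy=2.7,interpolation=cv2.INTER_CUBIC))
E
```

```text
t: 20.15
eef_pos: [458.8, 76.7, -18.4]
orientation: [-3.141, -0.0, 0.0]
ft_force: [-0.7, 0.1, 0.1]
width: 1.0
t: 20.78
eef_pos: [458.4, 76.8, -18.2]
orientation: [-3.141, -0.0, 0.0]
ft_force: [-0.6, 0.8, 7.4]
width: 0.463
t: 21.52
eef_pos: [466.9, 76.9, 55.0]
orientation: [-3.141, -0.002, 0.0]
ft_force: [-0.5, -0.2, -1.5]
width: 0.463
21.52 [466.9  76.9  55. ] [-3.141e+00 -2.000e-03  0.000e+00] F [-0.5 -0.2 -1.5] w 0.463 q [-0.28  0.8   0.08  2.   -0.18  0.34 -1.62]
```

View pics/z16.png

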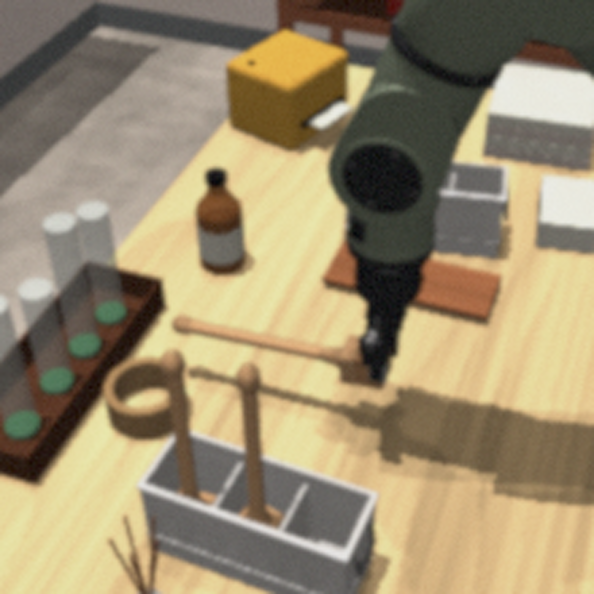

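```bash
python3 -m crank '[[[0,0,0],1.2],[[0,0,0],2.5],[[0,0,0],3.8],[[0,0,0],5.1],[[-0.1,0.3,0.1],6.4],[[-0.2,0.6,0.17],7.7],[[-0.3,1,0.17],9],[[-0.37,1.4,0.17],9.93],[[-0.37,1.4,0.17],9.93],[[-0.37,1.4,0.17],9.93]]' -1 30
python3 - <<'E'
from h import *
st(); snap('scene','s15');snap('wrist','w15')
im,_=ld('s15')
cv2.imwrite('pics/z17.png',cv2.resize(im[100:300,130:350,::-1],None,fx=2.7,fy=2.7,interpolation=cv2.INTER_CUBIC))
E
```

```text
t: 22.82
eef_pos: [451.3, 21.3, 46.5]
orientation: [3.141, 0.0, -1.383]
ft_force: [-0.1, 0.3, -0.8]
width: 0.461
22.82 [451.3  21.3  46.5] [ 3.141  0.    -1.383] F [-0.1  0.3 -0.8] w 0.461 q [-0.29  0.83  0.31  2.08 -0.75  0.34 -2.31]
```

View pics/z17.png

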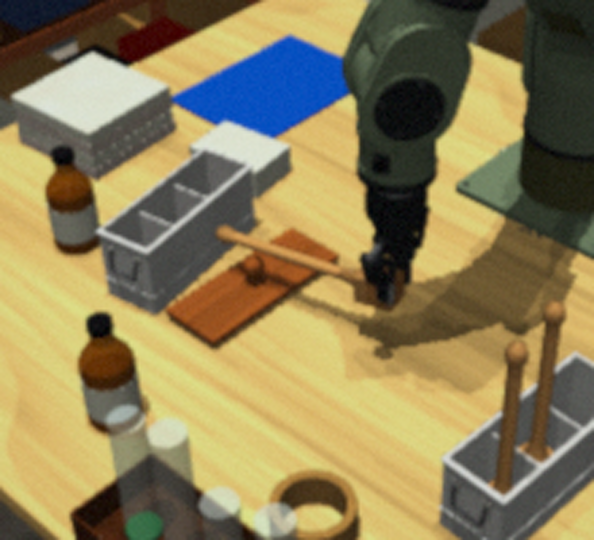

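View pics/w15.png

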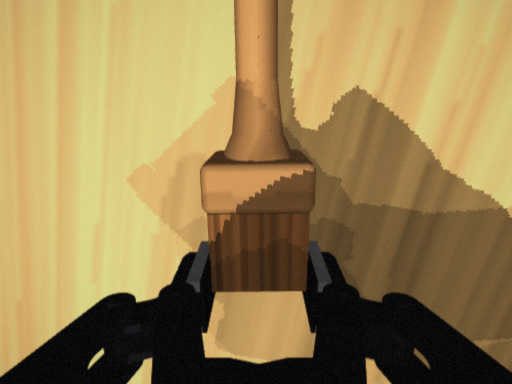

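```bash
python3 - <<'E'
from h import *
_,a=ld('s15')
for z in (70,80,90,100,110): print(z,proj(a,[502.3,-247,z]).round(1))
E
python3 -m crank '[[[0.2,0,0],0],[[0.4,0,0],0],[[0.5,0,0],0],[[0.5,0,0],0]]' -1 40
```

```text
70 [211.9 186.6]
80 [211.8 184.4]
90 [211.6 182.3]
100 [211.4 180.2]
110 [211.2 178. ]
t: 23.42
eef_pos: [455.1, 0.9, 46.7]
orientation: [3.142, 0.0, -1.387]
ft_force: [-0.4, 0.8, -1.3]
width: 0.457
```

```bash
python3 -m crank '[[[0.06,0,0],0],[[0.12,0,0],0],[[0.18,0,0],0],[[0.18,0,0],0]]' -1 40
```

```text
t: 23.92
eef_pos: [454.1, -0.4, 46.3]
orientation: [3.138, 0.009, -1.381]
ft_force: [-7.5, 36.1, 2.6]
width: 0.455
```

```bash
python3 -m crank '[[[0.06,0,0],0],[[0.12,0,0],0],[[0.12,0,0],0]]' -1 40
```

```text
t: 24.3
eef_pos: [455.1, -4.1, 46.3]
orientation: [3.138, 0.011, -1.379]
ft_force: [-6.7, 41.2, 4.3]
width: 0.458
```

```bash
python3 -m crank '[[[0.0,0,-0.3],0],[[0.0,0,-0.6],0],[[0.05,0,-1.18],0],[[0.2,0,-1.76],0],[[0.4,0,-2.33],0],[[0.4,0,-2.33],0]]' -1 30
python3 - <<'E'
from h import *
st(); snap('scene','s16')
im,_=ld('s16')
cv2.imwrite('pics/z18.png',cv2.resize(im[100:300,130:350,::-1],None,fx=2.7,fy=2.7,interpolation=cv2.INTER_CUBIC))
E
```

```text
t: 25.05
eef_pos: [460.5, -26.2, 140.9]
orientation: [-3.14, 0.001, -1.386]
ft_force: [-1.6, 3.7, 0.2]
width: 0.459
25.05 [460.5 -26.2 140.9] [-3.140e+00  1.000e-03 -1.386e+00] F [-1.6  3.7  0.2] w 0.459 q [-0.31  0.69  0.53  1.96 -0.57  0.64 -2.36]
```

View pics/z18.png

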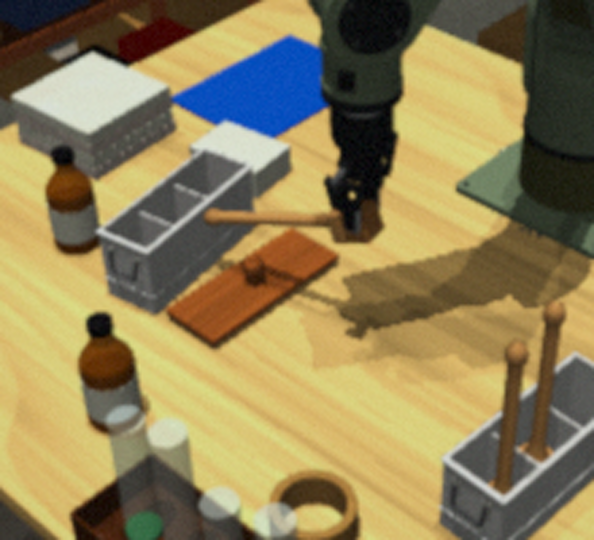

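```bash
python3 -m crank '[[[-0.25,0,0.1],0],[[-0.25,0,0.7],0],[[-0.25,0,1.25],0],[[-0.1,0,1.25],0],[[0.1,0,1.25],0],[[0.2,0,1.25],0],[[0.4,0,0.6],0],[[0.63,0,0.05],0],[[0.92,0,-0.5],0],[[0.92,0,-0.5],0]]' -1 30
python3 - <<'E'
from h import *
st(); snap('scene','s17')
im,_=ld('s17')
cv2.imwrite('pics/z19.png',cv2.resize(im[100:300,130:350,::-1],None,fx=2.7,fy=2.7,interpolation=cv2.INTER_CUBIC))
E
```

```text
t: 26.35
eef_pos: [467.3, -63.1, 161.7]
orientation: [-3.14, 0.0, -1.387]
ft_force: [0.6, 1.1, -0.6]
width: 0.457
26.35 [467.3 -63.1 161.7] [-3.14   0.    -1.387] F [ 0.6  1.1 -0.6] w 0.457 q [-0.24  0.67  0.56  1.9  -0.53  0.71 -2.33]
```

View pics/z19.png

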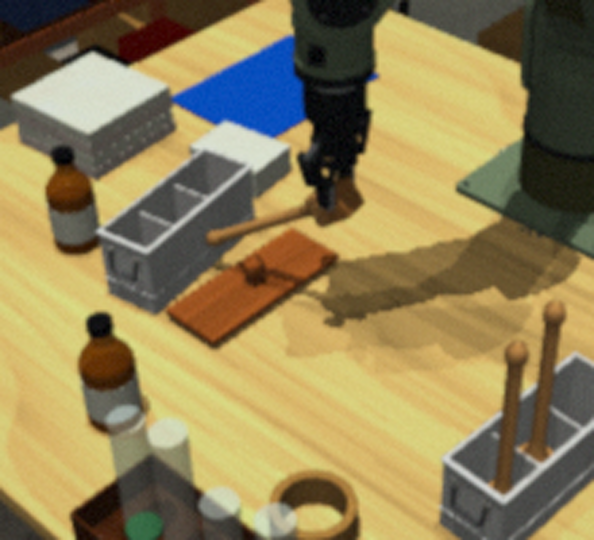

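```bash
python3 -m crank '[[[0.25,0,0],0],[[0.52,0,-0.5],0],[[0.87,0,-0.97],0],[[1.3,0,-1.4],0],[[1.72,0,-1.8],0],[[2.2,0,-2.15],0],[[2.7,0,-2.49],0],[[2.7,0,-2.49],0]]' -1 30
python3 - <<'E'
from h import *
st(); snap('scene','s18')
im,_=ld('s18')
cv2.imwrite('pics/z20.png',cv2.resize(im[60:260,130:350,::-1],None,fx=2.7,fy=2.7,interpolation=cv2.INTER_CUBIC))
E
```

```text
t: 27.4
eef_pos: [486.7, -169.8, 259.8]
orientation: [-3.141, -0.001, -1.388]
ft_force: [-0.5, 1.1, -0.5]
width: 0.46
27.4 [ 486.7 -169.8  259.8] [-3.141e+00 -1.000e-03 -1.388e+00] F [-0.5  1.1 -0.5] w 0.46 q [-0.06  0.61  0.63  1.6  -0.4   1.07 -2.28]
```

View pics/z20.png

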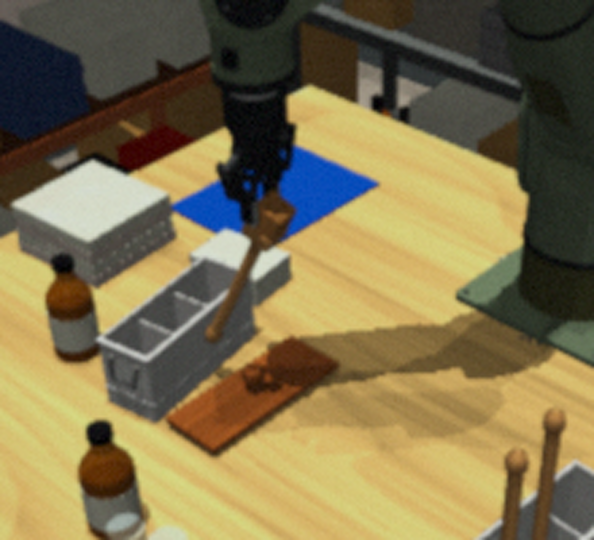

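```bash
python3 -m crank '[[[0.6,0,-0.28],0],[[1.18,0,-0.5],0],[[1.75,0,-0.68],0],[[2.35,0,-0.8],0],[[2.9,0,-0.88],0],[[3.1,0,-0.9],0],[[3.1,0,-0.9],0]]' -1 30
python3 - <<'E'
from h import *
st(); snap('scene','s19');snap('side','d19')
im,_=ld('s19')
jm,_=ld('d19')
cv2.imwrite('pics/z21.png',np.hstack([cv2.resize(im[60:260,130:330,::-1],None,fx=1.95,fy=1.95),cv2.resize(jm[40:240,200:400,::-1],None,fx=1.95,fy=1.95)]))
E
```

```text
t: 28.32
eef_pos: [509.5, -290.0, 294.9]
orientation: [3.141, 0.001, -1.386]
ft_force: [-1.5, 2.4, -1.8]
width: 0.455
28.32 [ 509.5 -290.   294.9] [ 3.141e+00  1.000e-03 -1.386e+00] F [-1.5  2.4 -1.8] w 0.455 q [ 0.2   0.7   0.61  1.26 -0.39  1.3  -2.16]
```

View pics/z21.png

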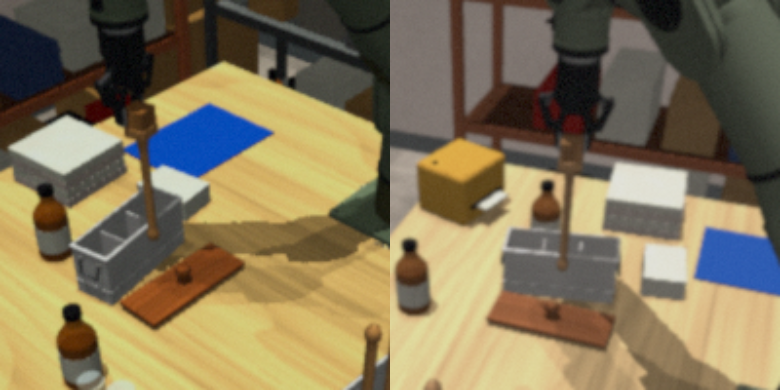

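```bash
python3 - <<'E'
from h import *
_,a=ld('s19');_,b=ld('d19')
t,e=tri(a,(208.5,179.5),b,(288.2,175.9));h,e2=tri(a,(201.8,113.8),b,(292.8,110.8))
print(t.round(1),e,h.round(1),e2,h-t)
f=np.array([np.cos(-1.386),np.sin(-1.386)]);o=get_obs()['eef_pos'][:2]
print('tip rel tool fwd',(t[:2]-o)@f,'lat',(t[:2]-o)@[-f[1],f[0]],'head fwd',(h[:2]-o)@f)
C=np.array([515,-315]);u=np.array([np.cos(.185),np.sin(.185)])
for k in(-76,0,76): 
  c=C+k*u; print(k,c.round(1))
E
```

```text
[ 501.2 -263.9   92.3] 2.709822508887798 [ 503.8 -263.4  369.6] 1.321030502598865 [  2.61669148   0.48789883 277.38004556]
tip rel tool fwd -26.864499452648282 lat -3.5592239391320866 head fwd -26.8632837056797
-76 [ 440.3 -329. ]
0 [ 515. -315.]
76 [ 589.7 -301. ]
```

```bash
cat >> h.py <<'E'
C=np.array([515.,-315]);U=np.array([np.cos(.185),np.sin(.185)]);N=np.array([-U[1],U[0]])
def cad(u,n): return C+u*U+n*N
E
python3 - <<'E'
from h import *
st()
go(*cad(94,-45),345,-1.386)
E
```

```text
28.43 [ 509.6 -289.7  295.2] [ 3.141e+00  1.000e-03 -1.385e+00] F [-1.1  1.5 -2. ] w 0.462 q [ 0.19  0.7   0.61  1.26 -0.39  1.3  -2.16]
row [ 1.773 -2.365 -1.245] turn 0.005 dist 128 t 28.425
```

```bash
python3 -m crank '[[[-0.1,0,-0.6],0],[[-0.1,0,-1.3],0],[[0,-0.4,-1.4],0],[[0.6,-1.2,-1.4],0],[[1.2,-1.9,-1.4],0],[[1.77,-2.36,-1.4],0],[[1.77,-2.36,-1.4],0],[[1.77,-2.36,-1.4],0]]' -1 30
python3 - <<'E'
from h import *
st(); snap('scene','s20');snap('side','d20')
im,_=ld('s20')
jm,_=ld('d20')
cv2.imwrite('pics/z22.png',np.hstack([cv2.resize(im[60:260,130:330,::-1],None,fx=1.95,fy=1.95),cv2.resize(jm[40:240,200:400,::-1],None,fx=1.95,fy=1.95)]))
E
```

```text
t: 29.42
eef_pos: [615.7, -343.2, 350.7]
orientation: [3.141, -0.0, -1.386]
ft_force: [-0.2, -0.5, -1.0]
width: 0.456
29.43 [ 615.7 -343.2  350.7] [ 3.141 -0.    -1.386] F [-0.2 -0.5 -1. ] w 0.456 q [ 0.4   0.99  0.56  0.31 -0.49  1.89 -2.39]
```

View pics/z22.png

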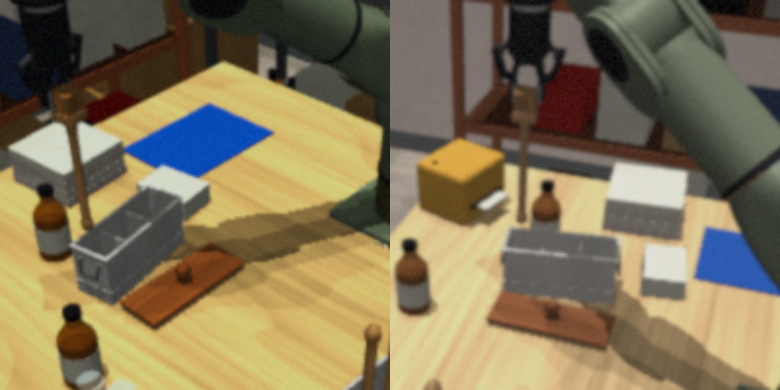

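```bash
python3 - <<'E'
from h import *
_,a=ld('s20');_,b=ld('d20')
t,e=tri(a,(174.6,175.4),b,(267.7,150.8));h,e2=tri(a,(130+68/1.95,60+93/1.95),b,(200+137/1.95,40+92/1.95))
o=get_obs()['eef_pos'];print(t.round(1),e,h.round(1),e2)
for p in (t,h): print('caddy coords',(p[:2]-C)@U,(p[:2]-C)@N, 'z off from eef',p[2]-o[2])
E
```

```text
[ 608.  -323.1  145.8] 5.048988850854875 [ 606.2 -321.7  415. ] 2.308104382046735
caddy coords 89.90179141925762 -25.11389760647008 z off from eef -205.97588184685338
caddy coords 88.42237570884775 -23.39907007181331 z off from eef 63.171003595466345
```

```bash
python3 - <<'E'
from h import *
im,a=ld('s20')
cv2.imwrite('pics/z23.png',cv2.resize(im[140:230,150:240,::-1],None,fx=6.5,fy=6.5,interpolation=cv2.INTER_CUBIC))
E
```

```text
(no output)
```

View pics/z23.png

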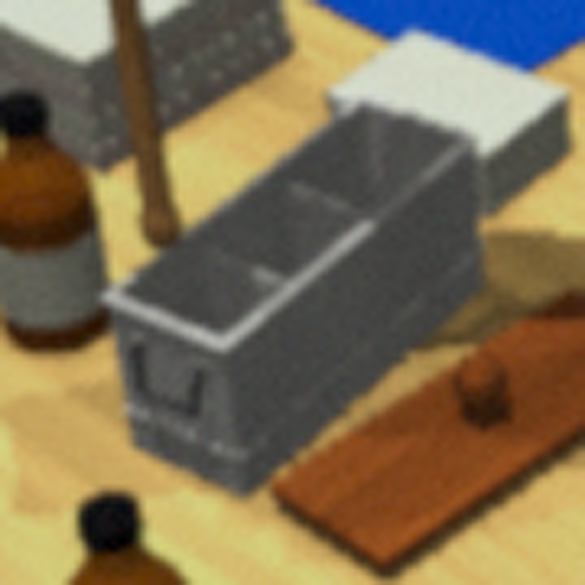

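```bash
python3 - <<'E'
from h import *
_,a=ld('s20')
Q=np.array([onz(a,150+x/6.5,140+y/6.5,112)[:2] for x,y in[(105,297),(228,350),(475,140),(368,103)]])
print(Q.round(1),Q.mean(0),[np.linalg.norm(Q[i]-Q[i-1]).round() for i in range(4)],np.arctan2(*(Q[1]-Q[2])[::-1]),np.arctan2(*(Q[0]-Q[3])[::-1]))
print(((Q-C)@U).round(),((Q-C)@N).round())
E
```

```text
[[ 643.8 -332.4]
 [ 629.  -245.6]
 [ 401.1 -287.8]
 [ 416.8 -364.1]] [ 522.66446015 -307.47328981] [np.float64(229.0), np.float64(88.0), np.float64(232.0), np.float64(78.0)] 0.18329685669609322 0.13872353246504213
[ 123.  125. -107. -106.] [-41.  47.  48. -30.]
```

```bash
python3 -m crank '[[[-0.2,0,0],0],[[-0.37,0,0],0],[[-0.37,0,0.8],0],[[-0.37,0,1.5],0],[[-0.37,0,2],0],[[-0.37,0,2],0]]' -1 30
python3 - <<'E'
from h import *
st(); snap('scene','s21')
im,a=ld('s21')
cv2.imwrite('pics/z24.png',cv2.resize(im[80:230,140:290,::-1],None,fx=4,fy=4,interpolation=cv2.INTER_CUBIC))
E
```

```text
t: 30.28
eef_pos: [612.4, -327.2, 271.4]
orientation: [3.141, 0.001, -1.385]
ft_force: [-0.1, 1.3, -0.6]
width: 0.46
30.27 [ 612.4 -327.2  271.4] [ 3.141e+00  1.000e-03 -1.385e+00] F [-0.1  1.3 -0.6] w 0.46 q [ 0.29  0.94  0.58  0.77 -0.46  1.53 -2.28]
```

View pics/z24.png

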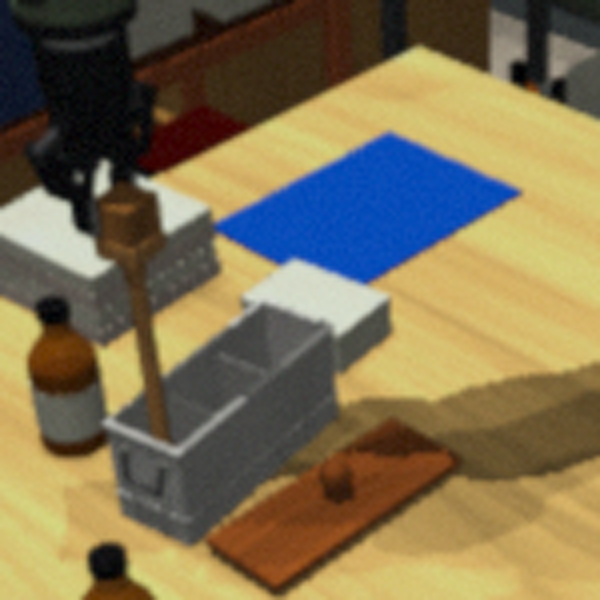

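```bash
python3 -m crank '[[[0,0,0.5],0],[[0,0,0.9],0],[[0,0,1.1],0],[[0,0,1.2],0],[[0,0,1.2],0]]' -1 30
```

```text
t: 30.95
eef_pos: [612.8, -328.5, 224.0]
orientation: [-3.141, -0.0, -1.386]
ft_force: [0.6, -0.4, -0.1]
width: 0.457
```

```bash
python3 -m crank '[[[0,0,0.05],0],[[0,0,0.1],0],[[0,0,0.15],0],[[0,0,0.15],0]]' -1 30
```

```text
t: 31.45
eef_pos: [612.8, -328.7, 218.1]
orientation: [-3.141, -0.001, -1.386]
ft_force: [-1.1, -0.7, 5.5]
width: 0.457
```

```bash
python3 -m crank '[[[0,0,-0.1],0],[[0.15,-0.15,-0.1],0],[[0.3,-0.3,-0.1],0],[[0.3,-0.3,-0.1],0]]' -1 30
```

```text
t: 31.95
eef_pos: [626.5, -338.2, 221.1]
orientation: [3.141, 0.0, -1.386]
ft_force: [-1.5, 0.1, -2.0]
width: 0.458
```

```bash
python3 -m crank '[[[0.1,-0.1,0],0],[[0.2,-0.2,0],0],[[0.2,-0.2,0],0]]' -1 30
```

```text
t: 32.33
eef_pos: [634.9, -344.7, 221.1]
orientation: [3.139, 0.001, -1.387]
ft_force: [-6.2, 0.2, -1.2]
width: 0.452
```

```bash
python3 -m crank '[[[0.1,0,0],0],[[0.2,0,0],0],[[0.2,0,0],0]]' -1 30
```

```text
t: 32.7
eef_pos: [636.9, -352.3, 221.3]
orientation: [3.141, 0.001, -1.387]
ft_force: [-4.0, 1.7, -2.7]
width: 0.457
```

```bash
python3 -m crank '[[[0.1,0,0],0],[[0.2,0,0],0],[[0.3,0,0],0],[[0.3,0,0],0]]' -1 30
python3 - <<'E'
from h import *
st(); snap('scene','s22');snap('side','d22')
im,a=ld('s22');jm,a=ld('d22')
cv2.imwrite('pics/z25.png',np.hstack([cv2.resize(im[60:260,110:310,::-1],None,fx=1.95,fy=1.95),cv2.resize(jm[40:240,200:400,::-1],None,fx=1.95,fy=1.95)]))
E
```

```text
t: 33.2
eef_pos: [639.7, -364.2, 221.4]
orientation: [-3.141, 0.0, -1.386]
ft_force: [-2.4, 2.6, -0.4]
width: 0.456
33.2 [ 639.7 -364.2  221.4] [-3.141  0.    -1.386] F [-2.4  2.6 -0.4] w 0.456 q [ 0.36  1.07  0.56  0.6  -0.48  1.55 -2.29]
```

View pics/z25.png

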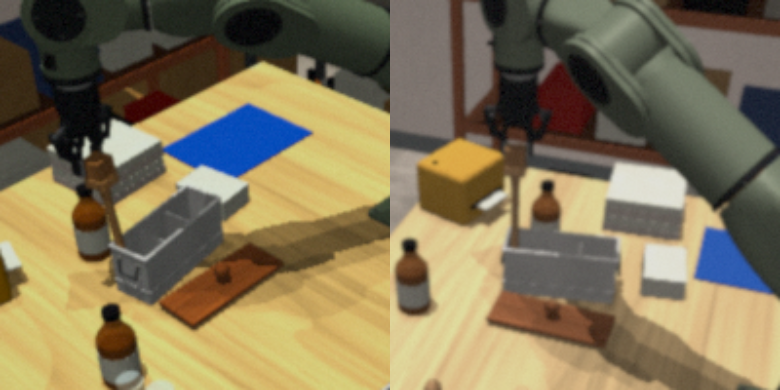

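```bash
python3 -m crank '[[[0,0,0.05],0],[[0,0,0.1],0],[[0,0,0.1],0]]' -1 30
python3 -m crank '[[[0,0,0],0],[[0,0,0],0],[[0,0,0],0],[[0,0,0],0],[[0,0,-0.3],0],[[0,0,-0.8],0],[[0,0,-1.5],0],[[0,0,-2.2],0],[[0,0,-2.2],0]]' 0.35 30
python3 - <<'E'
from h import *
st(); snap('scene','s23');snap('side','d23')
im,a=ld('s23');jm,a=ld('d23')
cv2.imwrite('pics/z26.png',np.hstack([cv2.resize(im[60:260,110:310,::-1],None,fx=1.95,fy=1.95),cv2.resize(jm[40:240,200:400,::-1],None,fx=1.95,fy=1.95)]))
E
```

```text
t: 33.67
eef_pos: [639.7, -363.9, 217.4]
orientation: [-3.142, 0.0, -1.386]
ft_force: [-3.7, 1.2, 0.3]
width: 0.452
t: 34.8
eef_pos: [639.5, -364.7, 307.4]
orientation: [-3.14, -0.002, -1.386]
ft_force: [-0.1, -0.6, -0.7]
width: 0.672
34.8 [ 639.5 -364.7  307.4] [-3.140e+00 -2.000e-03 -1.386e+00] F [-0.1 -0.6 -0.7] w 0.672 q [ 0.46  1.12  0.54  0.09 -0.52  1.94 -2.45]
```

View pics/z26.png

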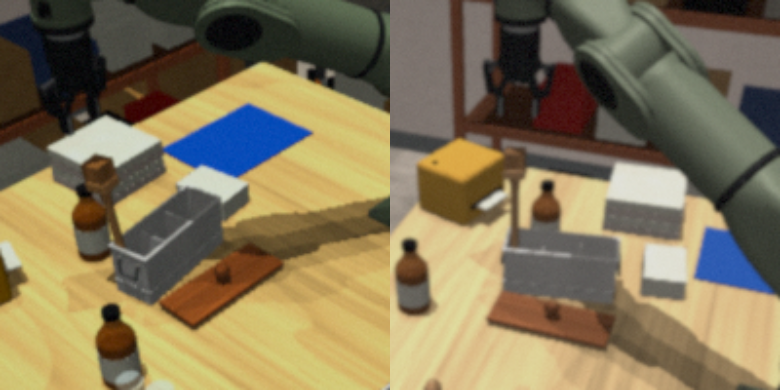

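```bash
python3 -m crank '[[[-0.7,0.7,0],0],[[-1.4,1.7,0],0],[[-2.1,2.7,0],0],[[-2.1,2.75,0],0],[[-2.1,2.75,0],0]]' 1 30
python3 - <<'E'
from h import *
snap('wrist','w24');st();go(534.5,304.5,335,-.21)
E
```

```text
t: 35.52
eef_pos: [514.5, -300.6, 305.7]
orientation: [-3.141, 0.0, -1.385]
ft_force: [1.7, -1.3, 0.6]
width: 0.998
35.58 [ 509.1 -298.7  305.1] [ 3.138  0.005 -1.388] F [-5.2  3.9  1.5] w 0.999 q [ 0.21  0.71  0.63  1.21 -0.41  1.35 -2.15]
row [-14.715  -3.358  -0.748] turn -8.44 dist 604 t 35.575
```

View pics/w24.png

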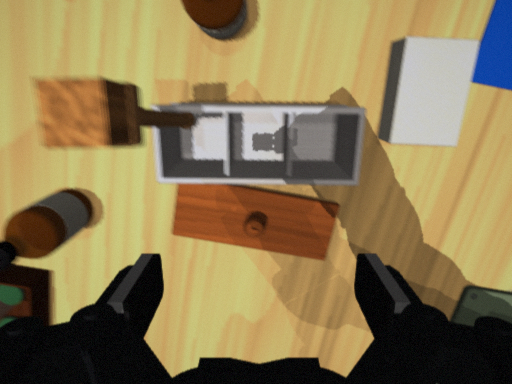

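```bash
python3 - <<'E'
from h import *
im,a=ld('w24')
Q=np.array([onz(a,*p,112)[:2] for p in[(155,105),(366,107),(359,184),(159,183)]])
print(Q.round(1),Q.mean(0),[np.linalg.norm(Q[i]-Q[i-1]).round() for i in range(4)],np.arctan2(*(Q[0]-Q[1])[::-1]),np.arctan2(*(Q[3]-Q[2])[::-1]))
Q=np.array([onz(a,*p,20)[:2] for p in[(178,185),(338,204),(325,259),(172,234)]])
print('lid',Q.round(1),Q.mean(0),onz(a,256,222,45).round(1),np.arctan2(*(Q[0]-Q[1])[::-1]),np.arctan2(*(Q[3]-Q[2])[::-1]))
h=onz(a,72,112,282); print('head',h.round(1),(h[:2]-C)@U,(h[:2]-C)@N)
E
```

```text
[[ 636.8 -339. ]
 [ 408.8 -379.6]
 [ 392.2 -293.2]
 [ 624.  -251. ]] [ 515.44515637 -315.7046148 ] [np.float64(89.0), np.float64(232.0), np.float64(88.0), np.float64(236.0)] 0.17606364405977357 0.18036827693188953
lid [[ 619.8 -222. ]
 [ 381.3 -236.7]
 [ 378.  -143.6]
 [ 620.1 -142. ]] [ 499.77523793 -186.07166941] [ 498.2 -195.8   45. ] 0.061474366926817896 0.006816986666047175
head [ 636.6 -343.2  282. ] 114.31167551038341 -50.12326288409863
```

```bash
python3 -m crank '[[[-1,-0.2,-0.75],-0.8],[[-2.5,-0.5,-0.75],-1.7],[[-4,-0.9,-0.75],-2.7],[[-5.5,-1.2,-0.75],-3.8],[[-7,-1.6,-0.75],-4.9],[[-8.5,-2,-0.75],-6],[[-10,-2.3,-0.75],-7],[[-11.5,-2.6,-0.75],-8],[[-13,-3,-0.75],-8.44],[[-14.2,-3.3,-0.75],-8.44],[[-14.72,-3.36,-0.75],-8.44],[[-14.72,-3.36,-0.75],-8.44]]' 1 30
python3 - <<'E'
from h import *
st();go(534.3,304.5,192,-.215)
E
```

```text
t: 37.08
eef_pos: [539.5, 303.0, 335.2]
orientation: [3.141, 0.001, -0.205]
ft_force: [-1.1, -0.2, -0.3]
width: 0.997
37.08 [539.5 303.  335.2] [ 3.141e+00  1.000e-03 -2.050e-01] F [-1.1 -0.2 -0.3] w 0.997 q [-0.7   0.71  0.36  1.01 -0.23  1.46 -2.17]
row [-0.134 -0.01   3.579] turn 0.069 dist 143 t 37.075
```

```bash
python3 -m crank '[[[-0.13,-0.01,0.4],0.07],[[-0.13,-0.01,1.3],0.07],[[-0.13,-0.01,2.4],0.07],[[-0.13,-0.01,3.2],0.07],[[-0.13,-0.01,3.58],0.07],[[-0.13,-0.01,3.58],0.07],[[-0.13,-0.01,3.58],0.07]]' 1 30
python3 -m crank '[[[0,0,0],0],[[0,0,0],0],[[0,0,0],0],[[0,0,0],0],[[0,0,0],0],[[0,0,0],0]]' -1 30
python3 -m crank '[[[0,0,-0.5],0],[[0,0,-1.5],0],[[0,0,-2.7],0],[[0,0,-3.6],0],[[0,0,-3.9],0],[[0,0,-3.9],0]]' -1 30
python3 - <<'E'
from h import *
st();go(430,40,345,0)
E
```

```text
t: 37.95
eef_pos: [535.5, 302.8, 193.4]
orientation: [-3.141, -0.001, -0.218]
ft_force: [-0.0, -0.4, 0.8]
width: 0.995
t: 38.7
eef_pos: [535.2, 303.3, 192.6]
orientation: [-3.141, -0.0, -0.218]
ft_force: [-1.2, 1.0, 5.5]
width: 0.24
t: 39.45
eef_pos: [535.2, 303.2, 348.5]
orientation: [-3.141, -0.0, -0.218]
ft_force: [0.1, -0.0, -1.8]
width: 0.24
39.45 [535.2 303.2 348.5] [-3.141 -0.    -0.218] F [ 0.1 -0.  -1.8] w 0.24 q [-0.71  0.7   0.37  0.99 -0.23  1.5  -2.19]
row [-1.148  6.993  0.086] turn -1.558 dist 283 t 39.45
```

```bash
python3 -m crank '[[[-0.1,0.8,0.08],-0.2],[[-0.3,2.2,0.08],-0.6],[[-0.5,3.7,0.08],-1],[[-0.6,5.2,0.08],-1.4],[[-0.66,6.4,0.08],-1.56],[[-0.66,6.88,0.4],-1.56],[[-0.66,6.88,1.3],-1.56],[[-0.66,6.88,2.4],-1.56],[[-0.66,6.88,3.2],-1.56],[[-0.66,6.88,3.7],-1.56],[[-0.66,6.88,3.7],-1.56],[[-0.66,6.88,3.7],-1.56]]' -1 30
python3 - <<'E'
from h import *
st()
E
```

```text
t: 40.95
eef_pos: [450.0, 40.2, 200.8]
orientation: [-3.142, -0.0, 0.0]
ft_force: [0.7, 0.0, -0.4]
width: 0.238
40.95 [450.   40.2 200.8] [-3.142 -0.     0.   ] F [ 0.7  0.  -0.4] w 0.238 q [-0.33  0.53  0.28  1.9  -0.21  0.73 -1.5 ]
```

Same position as for the first brush; lay this one down the same way.

```bash
python3 -m crank '[[[0,0,0.25],0],[[0,0,0.3],0],[[0.5,0,0.32],0],[[1.07,0,0.32],0],[[2.13,0,0.5],0],[[3.14,0,0.87],0],[[4.07,0,1.36],0],[[4.89,0,2.04],0],[[5.58,0,2.86],0],[[6.12,0,3.77],0],[[6.12,0,3.77],0]]' -1 20
python3 -m crank '[[[0.2,0,0.5],0],[[0.4,0,1.1],0],[[0.5,0,1.6],0],[[0.5,0,1.85],0],[[0.5,0,1.9],0],[[0.5,0,1.9],0]]' -1 20
python3 - <<'E'
from h import *
st(); snap('side','d26')
im,_=ld('d26')
cv2.imwrite('pics/z27.png',cv2.resize(im[100:320,130:350,::-1],None,fx=2.7,fy=2.7,interpolation=cv2.INTER_CUBIC))
E
```

```text
t: 42.32
eef_pos: [693.7, 40.1, 46.0]
orientation: [3.141, 0.004, 0.0]
ft_force: [-0.6, -0.2, -0.6]
width: 0.238
t: 43.08
eef_pos: [714.9, 40.4, -25.8]
orientation: [-3.141, -0.001, 0.0]
ft_force: [-0.7, -0.5, 0.5]
width: 0.231
43.08 [714.9  40.4 -25.8] [-3.141e+00 -1.000e-03  0.000e+00] F [-0.7 -0.5  0.5] w 0.231 q [-0.18  1.22  0.22  1.03 -0.27  0.92 -1.51]
```

View pics/z27.png

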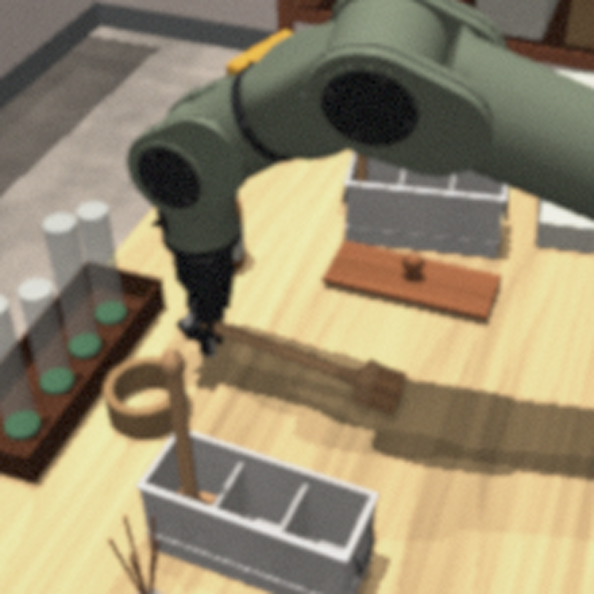

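```bash
python3 -m crank '[[[0,0,0],0],[[0,0,0],0],[[0,0,0],0],[[0,0,-0.5],0],[[0,0,-1.5],0],[[-1,0,-3],0],[[-2.5,0,-4.2],0],[[-4,0,-5],0],[[-5,0,-5],0],[[-5,0,-5],0],[[-5,0,-5],0]]' -0.34 20
python3 - <<'E'
from h import *
st(); snap('wrist','w27');st()
E
```

```text
t: 44.5
eef_pos: [515.7, 40.4, 174.7]
orientation: [-3.141, -0.002, 0.001]
ft_force: [0.9, 0.2, -0.7]
width: 0.33
44.5 [515.7  40.4 174.7] [-3.141e+00 -2.000e-03  1.000e-03] F [ 0.9  0.2 -0.7] w 0.33 q [-0.28  0.66  0.26  1.73 -0.23  0.78 -1.48]
44.55 [515.9  40.4 174.1] [-3.141e+00 -2.000e-03  0.000e+00] F [ 0.1  0.3 -0.4] w 0.328 q [-0.28  0.66  0.26  1.73 -0.23  0.78 -1.48]
```

View pics/w27.png

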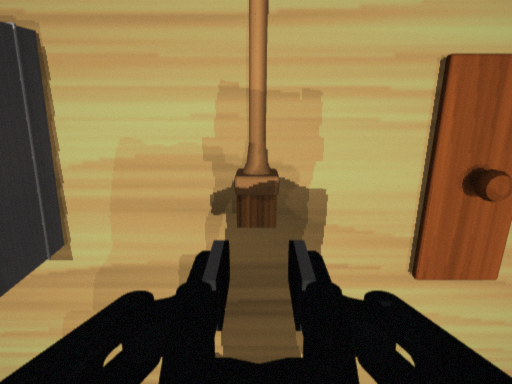

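```bash
python3 - <<'E'
from h import *
_,a=ld('w27')
for p in [(237,227),(277,227),(235,173),(278,172)]: print(onz(a,*p,44).round(1))
print(onz(a,259,10,17).round(1),onz(a,258,100,17).round(1),'knob',onz(a,492,186,47).round(1))
print('lid edge',onz(a,445,54,20).round(1),onz(a,415,279,20).round(1))
E
```

```text
[457.3  61.4  44. ]
[457.3  20.5  44. ]
[514.   62.2  44. ]
[515.   20.5  44. ]
[660.9  39.   17. ] [581.5  39.9  17. ] knob [ 501.9 -187.7   47. ]
lid edge [ 623.3 -136.    20. ] [ 381.8 -141.9   20. ]
```

```bash
python3 -m crank '[[[-0.7,-0.02,0.5],0],[[-1.4,-0.02,1.3],0],[[-1.4,-0.02,2.5],0],[[-1.4,-0.02,3.7],0],[[-1.4,-0.02,4.5],0],[[-1.4,-0.02,4.8],0],[[-1.4,-0.02,4.8],0],[[-1.4,-0.02,4.8],0]]' 1 20
python3 -m crank '[[[0,0,0],0],[[0,0,0],0],[[0,0,0],0],[[0,0,0],0],[[0,0,0],0]]' -1 30
python3 -m crank '[[[0,0,-0.3],0],[[0.0,0,-0.9],0],[[0.0,0,-1.65],0],[[0.1,0,-1.65],1.2],[[0.2,0,-1.65],2.5],[[0.3,0,-1.65],3.8],[[0.5,0.1,-1.65],5.1],[[0.7,0.2,-1.65],6.4],[[0.78,0.3,-1.65],7.7],[[0.78,0.3,-1.65],9],[[0.78,0.3,-1.65],9.93],[[0.78,0.3,-1.65],9.93]]' -1 30
python3 - <<'E'
from h import *
st();go(*cad(40,342),48,-1.386)
 
E
```

```text
t: 45.55
eef_pos: [459.5, 41.2, -17.5]
orientation: [-3.141, -0.002, 0.0]
ft_force: [0.4, -0.0, 0.3]
width: 1.001
t: 46.18
eef_pos: [458.8, 41.1, -18.4]
orientation: [-3.141, -0.0, 0.0]
ft_force: [-0.7, 1.0, 5.3]
width: 0.457
t: 47.68
eef_pos: [489.9, 29.4, 47.9]
orientation: [-3.141, 0.001, -1.385]
ft_force: [-0.0, -0.1, -0.5]
width: 0.46
47.67 [489.9  29.4  47.9] [-3.141e+00  1.000e-03 -1.385e+00] F [-0.  -0.1 -0.5] w 0.46 q [-0.39  0.89  0.5   1.95 -0.85  0.52 -2.24]
row [ 0.03  -0.034 -0.002] turn 0.006 dist 2 t 47.675
```

```bash
python3 -m crank '[[[0.2,0,0.1],0],[[0.4,0,0.2],0],[[0.55,0,0.2],0],[[0.65,0,0.2],0],[[0.72,0,0.2],0],[[0.72,0,0.2],0]]' -1 40
```

```text
t: 48.42
eef_pos: [492.3, 8.7, 38.7]
orientation: [3.137, 0.015, -1.38]
ft_force: [-11.1, 47.3, 4.5]
width: 0.458
```

```bash
python3 -m crank '[[[0.0,0,-0.3],0],[[0.05,0,-0.6],0],[[0.1,0,-0.9],0],[[0.15,0,-1.18],0],[[0.22,0,-1.47],0],[[0.3,0,-1.76],0],[[0.4,0,-2.04],0],[[0.5,0,-2.33],0],[[0.5,0,-2.33],0]]' -1 30
python3 - <<'E'
from h import *
st(); snap('scene','s28')
im,_=ld('s28')
cv2.imwrite('pics/z28.png',cv2.resize(im[100:300,130:350,::-1],None,fx=2.7,fy=2.7,interpolation=cv2.INTER_CUBIC))
E
```

```text
t: 49.55
eef_pos: [499.2, -19.2, 133.4]
orientation: [-3.141, -0.0, -1.387]
ft_force: [-0.8, 2.5, -1.4]
width: 0.461
49.55 [499.2 -19.2 133.4] [-3.141 -0.    -1.387] F [-0.8  2.5 -1.4] w 0.461 q [-0.37  0.78  0.65  1.85 -0.68  0.75 -2.3 ]
```

View pics/z28.png

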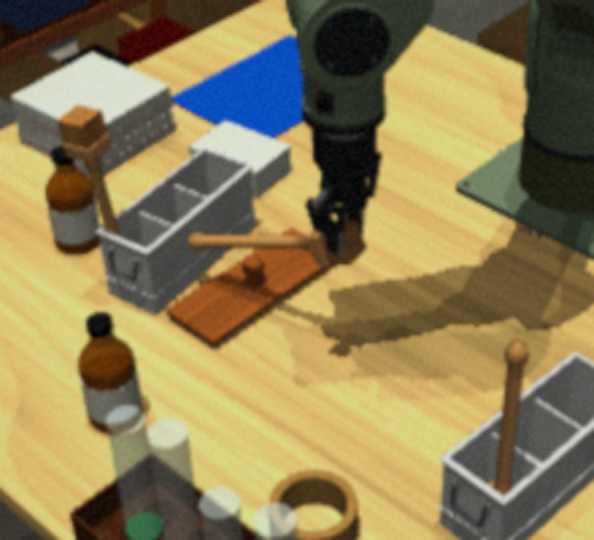

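```bash
python3 -m crank '[[[-0.25,0,0.1],0],[[-0.25,0,0.7],0],[[-0.25,0,1.05],0],[[-0.1,0,1.05],0],[[0.1,0,1.05],0],[[0.22,0,1.05],0],[[0.32,0,0.75],0],[[0.43,0,0.4],0],[[0.66,0,-0.15],0],[[0.95,0,-0.7],0],[[0.95,0,-0.7],0]]' -1 30
python3 - <<'E'
from h import *
st(); snap('scene','s29')
im,_=ld('s29')
cv2.imwrite('pics/z29.png',cv2.resize(im[100:300,130:350,::-1],None,fx=2.7,fy=2.7,interpolation=cv2.INTER_CUBIC))
E
```

```text
t: 50.98
eef_pos: [506.4, -57.2, 162.5]
orientation: [-3.139, -0.0, -1.388]
ft_force: [-0.9, 0.2, -0.0]
width: 0.46
50.98 [506.4 -57.2 162.5] [-3.139 -0.    -1.388] F [-0.9  0.2 -0. ] w 0.46 q [-0.31  0.75  0.69  1.78 -0.62  0.84 -2.28]
```

View pics/z29.png

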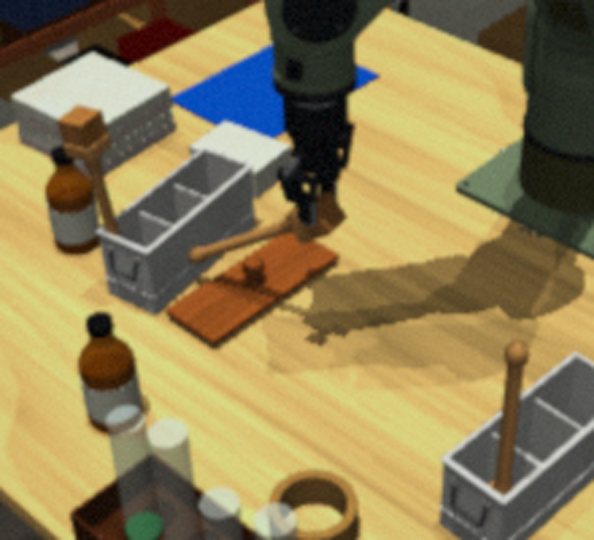

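Same as before; continue the arc to about 85°.

```bash
python3 -m crank '[[[0.25,0,0],0],[[0.52,0,-0.5],0],[[0.87,0,-0.97],0],[[1.3,0,-1.4],0],[[1.72,0,-1.8],0],[[2.2,0,-2.15],0],[[2.7,0,-2.49],0],[[2.7,0,-2.49],0]]' -1 30
python3 -m crank '[[[0.6,0,-0.28],0],[[1.18,0,-0.5],0],[[1.75,0,-0.68],0],[[2.35,0,-0.8],0],[[2.9,0,-0.88],0],[[3.2,0,-0.9],0],[[3.2,0,-0.9],0]]' -1 30
python3 - <<'E'
from h import *
st(); snap('scene','s30');snap('side','d30')
im,_=ld('s30')
jm,_=ld('d30')
cv2.imwrite('pics/z30.png',np.hstack([cv2.resize(im[60:260,130:330,::-1],None,fx=1.95,fy=1.95),cv2.resize(jm[40:240,200:400,::-1],None,fx=1.95,fy=1.95)]))
E
```

```text
t: 52.02
eef_pos: [525.6, -163.7, 260.4]
orientation: [-3.141, -0.001, -1.388]
ft_force: [0.0, 0.7, -0.5]
width: 0.456
t: 52.9
eef_pos: [549.2, -288.0, 295.5]
orientation: [3.141, 0.001, -1.386]
ft_force: [-0.2, 1.8, -3.0]
width: 0.455
52.9 [ 549.2 -288.   295.5] [ 3.141e+00  1.000e-03 -1.386e+00] F [-0.2  1.8 -3. ] w 0.455 q [ 0.16  0.79  0.72  1.11 -0.49  1.41 -2.16]
```

View pics/z30.png

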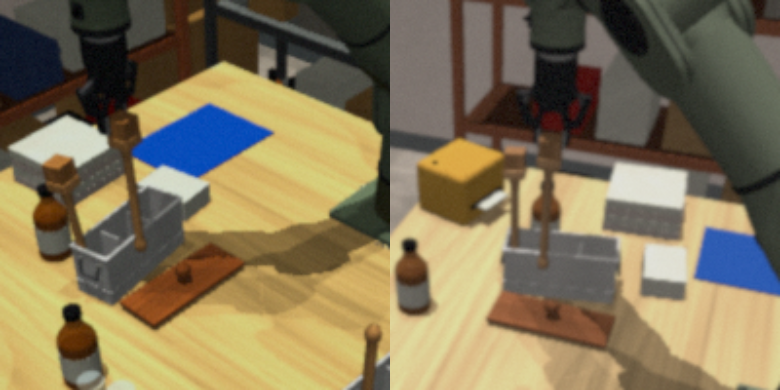

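```bash
python3 - <<'E'
from h import *
_,a=ld('s30');_,b=ld('d30')
t,e=tri(a,(130+140/1.95,60+244/1.95),b,(200+(543-390)/1.95,40+264/1.95))
o=get_obs()['eef_pos']
print(t.round(1),e,'n,u rel tool',(t[:2]-o[:2])@N,(t[:2]-o[:2])@U,t[2]-o[2])
go(*cad(-12,-39),350,-1.386)
E
```

```text
[ 539.2 -259.    89.5] 4.0913580978549575 n,u rel tool 29.747799746527 -4.6754988606763295 -206.5014762760544
row [ 1.495  1.27  -1.35 ] turn 0.003 dist 95 t 53.0
```

```bash
python3 -m crank '[[[-0.1,0,-0.6],0],[[-0.1,0,-1.2],0],[[0,0.1,-1.35],0],[[0.5,0.5,-1.35],0],[[1,0.9,-1.35],0],[[1.5,1.27,-1.35],0],[[1.5,1.27,-1.35],0],[[1.5,1.27,-0.5],0],[[1.5,1.27,0.2],0],[[1.5,1.27,0.6],0],[[1.5,1.27,0.6],0]]' -1 30
python3 - <<'E'
from h import *
st(); snap('scene','s31');snap('side','d31')
im,_=ld('s31')
jm,_=ld('d31')
cv2.imwrite('pics/z31.png',np.hstack([cv2.resize(im[60:260,130:330,::-1],None,fx=1.95,fy=1.95),cv2.resize(jm[40:240,200:400,::-1],None,fx=1.95,fy=1.95)]))
E
```

```text
t: 54.38
eef_pos: [510.3, -355.6, 271.2]
orientation: [3.14, 0.002, -1.385]
ft_force: [0.3, 0.0, -0.5]
width: 0.46
54.38 [ 510.3 -355.6  271.2] [ 3.140e+00  2.000e-03 -1.385e+00] F [ 0.3  0.  -0.5] w 0.46 q [ 0.29  0.8   0.7   1.16 -0.49  1.34 -2.02]
```

View pics/z31.png

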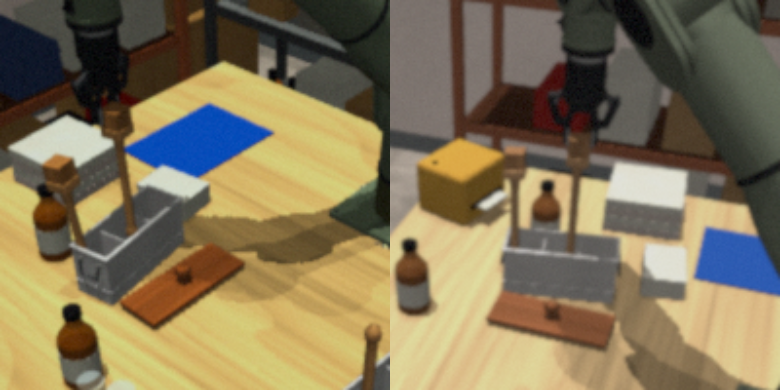

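```bash
python3 -m crank '[[[0,0,0.5],0],[[0,0,1],0],[[0,0,1.25],0],[[0,0,1.25],0],[[0.15,0.15,1.25],0],[[0.3,0.3,1.25],0],[[0.3,0.3,1.25],0]]' -1 30
```

```text
t: 55.35
eef_pos: [501.1, -371.1, 222.9]
orientation: [-3.139, -0.001, -1.387]
ft_force: [4.8, 1.5, 3.4]
width: 0.461
```

```bash
python3 -m crank '[[[0.1,0.1,0],0],[[0.2,0.2,0],0],[[0.2,0.2,0],0]]' -1 30
```

```text
t: 55.72
eef_pos: [495.1, -379.9, 222.6]
orientation: [-3.139, 0.0, -1.386]
ft_force: [6.6, 2.8, -2.9]
width: 0.455
```

```bash
python3 -m crank '[[[0.1,0,0],0],[[0.2,0,0],0],[[0.3,0,0],0],[[0.4,0,0],0],[[0.4,0,0],0],[[0.4,0,0.1],0],[[0.4,0,0.1],0]]' -1 30
python3 - <<'E'
from h import *
st(); snap('scene','s32');snap('side','d32')
im,_=ld('s32')
jm,_=ld('d32')
cv2.imwrite('pics/z32.png',np.hstack([cv2.resize(im[60:260,130:330,::-1],None,fx=1.95,fy=1.95),cv2.resize(jm[40:240,200:400,::-1],None,fx=1.95,fy=1.95)]))
E
```

```text
t: 56.6
eef_pos: [497.4, -395.5, 218.1]
orientation: [-3.141, 0.0, -1.386]
ft_force: [3.8, 3.9, -1.5]
width: 0.461
56.6 [ 497.4 -395.5  218.1] [-3.141  0.    -1.386] F [ 3.8  3.9 -1.5] w 0.461 q [ 0.36  0.87  0.66  1.2  -0.52  1.24 -1.94]
```

View pics/z32.png

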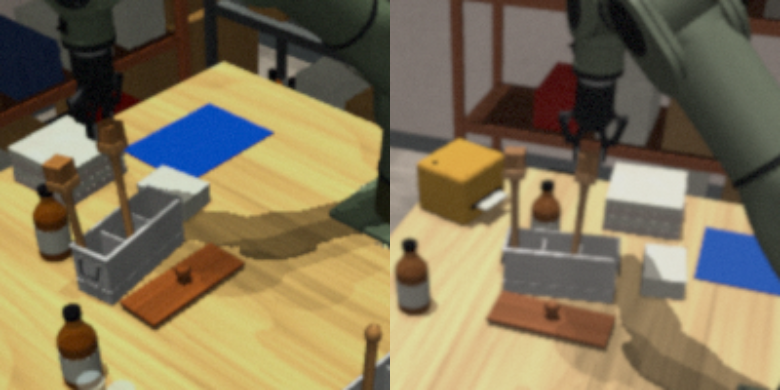

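```bash
python3 -m crank '[[[0,0,0.06],0],[[0,0,0.06],0]]' -1 30
python3 -m crank '[[[0,0,0],0],[[0,0,0],0],[[0,0,0],0],[[0,0,0],0],[[0,0,-0.3],0],[[0,0,-0.8],0],[[0,0,-1.5],0],[[0,0,-2.2],0],[[0,0,-2.8],0],[[0,0,-2.8],0]]' 0.35 30
python3 - <<'E'
from h import *
st(); snap('scene','s33');snap('side','d33');go(608,311,335,0.06)
im,_=ld('s33')
jm,_=ld('d33')
cv2.imwrite('pics/z33.png',np.hstack([cv2.resize(im[60:260,130:330,::-1],None,fx=1.95,fy=1.95),cv2.resize(jm[40:240,200:400,::-1],None,fx=1.95,fy=1.95)]))
E
```

```text
t: 56.95
eef_pos: [497.2, -395.7, 215.8]
orientation: [3.142, -0.0, -1.386]
ft_force: [4.8, 2.1, 0.0]
width: 0.458
t: 58.2
eef_pos: [497.2, -396.2, 330.0]
orientation: [-3.14, -0.002, -1.386]
ft_force: [0.7, -0.5, 0.2]
width: 0.673
58.2 [ 497.2 -396.2  330. ] [-3.140e+00 -2.000e-03 -1.386e+00] F [ 0.7 -0.5  0.2] w 0.673 q [ 0.39  0.79  0.7   0.95 -0.48  1.53 -2.02]
row [-16.858  -5.966  -0.177] turn -10.358 dist 715 t 58.3
```

View pics/z33.png

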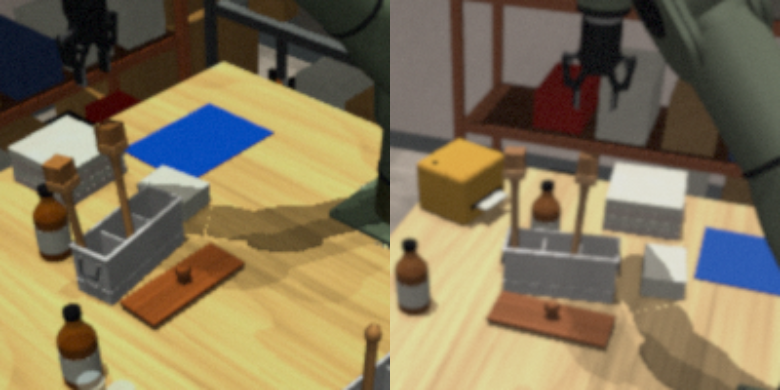

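```bash
python3 -m crank '[[[-1,-0.35,-0.1],-0.8],[[-2.4,-0.85,-0.18],-1.7],[[-3.9,-1.4,-0.18],-2.7],[[-5.4,-1.9,-0.18],-3.7],[[-6.9,-2.4,-0.18],-4.7],[[-8.4,-3,-0.18],-5.7],[[-9.9,-3.5,-0.18],-6.7],[[-11.4,-4,-0.18],-7.7],[[-12.9,-4.6,-0.18],-8.7],[[-14.4,-5.1,-0.18],-9.7],[[-15.7,-5.6,-0.18],-10.36],[[-16.86,-5.97,-0.18],-10.36]]' 1 30
python3 -m crank '[[[0,0,0],0],[[0,0,0],0]]' 1 30
python3 - <<'E'
from h import *
st();snap('wrist','w34');go(608,311,192,0.06)
E
```

```text
t: 59.8
eef_pos: [607.7, 313.5, 334.4]
orientation: [-3.142, 0.001, 0.063]
ft_force: [1.5, -0.8, 1.2]
width: 1.002
t: 60.05
eef_pos: [608.1, 310.5, 334.5]
orientation: [3.141, 0.001, 0.06]
ft_force: [0.1, -0.6, -0.0]
width: 1.002
60.05 [608.1 310.5 334.5] [3.141e+00 1.000e-03 6.000e-02] F [ 0.1 -0.6 -0. ] w 1.002 q [-0.61  0.88  0.38  0.62 -0.29  1.68 -1.9 ]
row [-0.004 -0.021  3.575] turn -0.005 dist 143 t 60.1
```

View pics/w34.png

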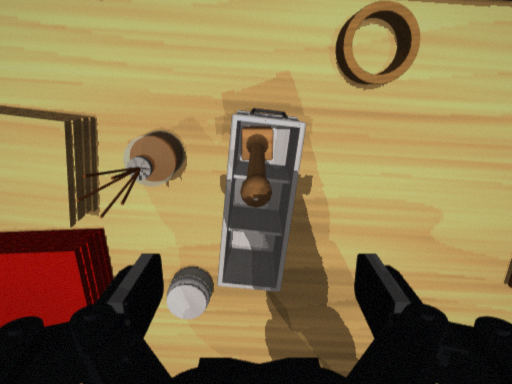

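```bash
python3 - <<'E'
from h import *
im,a=ld('w34')
Q=np.array([onz(a,*p,112)[:2] for p in[(234,113),(305,122),(282,290),(219,286)]])
print(Q.round(1),Q.mean(0).round(1),[np.linalg.norm(Q[i]-Q[i-1]).round() for i in range(4)],np.arctan2(*(Q[0]-Q[3])[::-1]),np.arctan2(*(Q[1]-Q[2])[::-1]))
cv2.imwrite('pics/z34.png',cv2.resize(im[95:305,180:340,::-1],None,fx=2.8,fy=2.8,interpolation=cv2.INTER_CUBIC))
print(onz(a,256.5,190,277).round(1))
E
python3 -m crank '[[[0,-0.02,0.4],0],[[0,-0.02,1.3],0],[[0,-0.02,2.4],0],[[0,-0.02,3.2],0],[[0,-0.02,3.58],0],[[0,-0.02,3.58],0],[[0,-0.02,3.58],0]]' 1 30
python3 -m crank '[[[0,0,0],0],[[0,0,0],0],[[0,0,0],0],[[0,0,0],0],[[0,0,0],0],[[0,0,0],0]]' -1 30
python3 -m crank '[[[0,0,-0.5],0],[[0,0,-1.5],0],[[0,0,-2.7],0],[[0,0,-3.6],0],[[0,0,-3.9],0],[[0,0,-3.9],0]]' -1 30
python3 - <<'E'
from h import *
st();go(450,40,345,0)
E
```

```text
[[654.5 341.2]
 [649.1 255.9]
 [415.4 264.6]
 [416.6 353.4]] [533.9 303.8] [np.float64(238.0), np.float64(86.0), np.float64(234.0), np.float64(89.0)] -0.05118166023289066 -0.03711428746565254
[611.2 311.1 277. ]
t: 60.98
eef_pos: [608.5, 311.6, 193.1]
orientation: [-3.141, -0.001, 0.06]
ft_force: [0.3, 0.6, 0.6]
width: 0.998
t: 61.72
eef_pos: [608.2, 312.0, 192.1]
orientation: [-3.141, -0.0, 0.06]
ft_force: [0.3, 0.5, 3.9]
width: 0.237
t: 62.48
eef_pos: [608.3, 311.9, 348.0]
orientation: [-3.141, -0.0, 0.06]
ft_force: [-0.3, -0.8, -1.4]
width: 0.236
62.48 [608.3 311.9 348. ] [-3.141 -0.     0.06 ] F [-0.3 -0.8 -1.4] w 0.236 q [-0.6   0.88  0.38  0.56 -0.3   1.73 -1.91]
row [-4.361  6.545  0.074] turn 0.432 dist 315 t 62.475
```

View pics/z34.png

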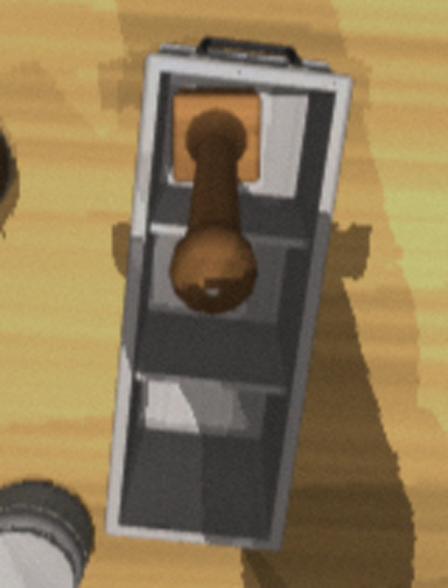

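```bash
python3 -m crank '[[[-0.6,0.9,0.08],0.2],[[-1.5,2.2,0.08],0.43],[[-2.4,3.6,0.08],0.43],[[-3.3,5,0.08],0.43],[[-4,6,0.08],0.43],[[-4.36,6.55,0.4],0.43],[[-4.36,6.55,1.3],0.43],[[-4.36,6.55,2.4],0.43],[[-4.36,6.55,3.2],0.43],[[-4.36,6.55,3.68],0.43],[[-4.36,6.55,3.68],0.43],[[-4.36,6.55,3.68],0.43]]' -1 30
python3 -m crank '[[[0,0,0.25],0],[[0,0,0.3],0],[[0.5,0,0.32],0],[[1.07,0,0.32],0],[[2.13,0,0.5],0],[[3.14,0,0.87],0],[[4.07,0,1.36],0],[[4.89,0,2.04],0],[[5.58,0,2.86],0],[[6.12,0,3.77],0],[[6.12,0,3.77],0]]' -1 20
python3 -m crank '[[[0.2,0,0.5],0],[[0.4,0,1.1],0],[[0.5,0,1.6],0],[[0.5,0,1.85],0],[[0.5,0,1.9],0],[[0.5,0,1.9],0]]' -1 20
python3 - <<'E'
from h import *
st(); snap('side','d35')
im,_=ld('d35')
cv2.imwrite('pics/z35.png',cv2.resize(im[100:320,130:350,::-1],None,fx=2.7,fy=2.7,interpolation=cv2.INTER_CUBIC))
E
```

```text
t: 63.98
eef_pos: [449.8, 39.8, 201.2]
orientation: [3.142, -0.0, 0.0]
ft_force: [1.0, -0.8, -1.2]
width: 0.241
t: 65.35
eef_pos: [693.7, 39.7, 46.5]
orientation: [3.141, 0.004, 0.0]
ft_force: [-0.4, -0.5, -0.6]
width: 0.232
t: 66.1
eef_pos: [714.8, 40.1, -25.4]
orientation: [-3.141, -0.001, 0.0]
ft_force: [-0.9, 0.4, -0.6]
width: 0.23
66.1 [714.8  40.1 -25.4] [-3.141e+00 -1.000e-03  0.000e+00] F [-0.9  0.4 -0.6] w 0.23 q [-0.2   1.22  0.3   1.03 -0.35  0.93 -1.45]
```

View pics/z35.png

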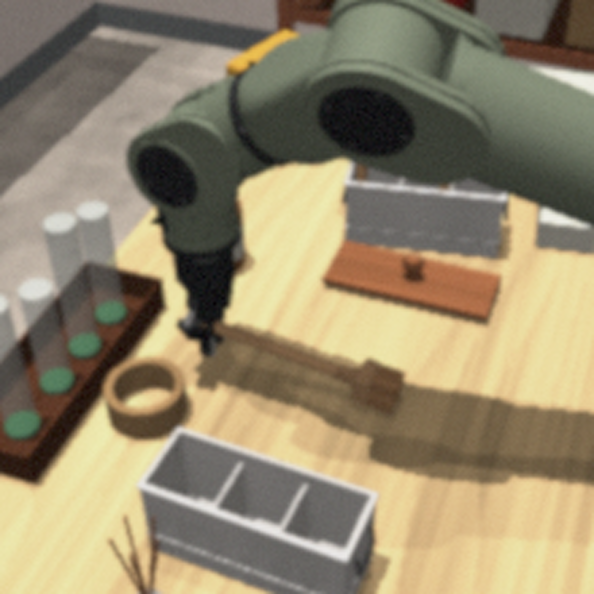

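```bash
python3 -m crank '[[[0,0,0],0],[[0,0,0],0],[[0,0,0],0],[[0,0,-0.5],0],[[0,0,-1.5],0],[[-1,0,-3],0],[[-2.5,0,-4.2],0],[[-4,0,-5],0],[[-5,0,-5],0],[[-5,0,-5],0],[[-5,0,-5],0]]' -0.34 20
python3 - <<'E'
from h import *
st(); snap('wrist','w36');st()
im,a=ld('w36')
m=(cv2.cvtColor(im,cv2.COLOR_RGB2HSV)); 
E
```

```text
t: 67.53
eef_pos: [515.6, 40.1, 175.1]
orientation: [-3.141, -0.002, 0.001]
ft_force: [-0.6, 0.8, -0.5]
width: 0.328
67.53 [515.6  40.1 175.1] [-3.141e+00 -2.000e-03  1.000e-03] F [-0.6  0.8 -0.5] w 0.328 q [-0.33  0.67  0.35  1.73 -0.3   0.79 -1.4 ]
67.58 [515.8  40.  174.5] [-3.141e+00 -2.000e-03  0.000e+00] F [ 0.9 -0.1 -0.4] w 0.33 q [-0.33  0.67  0.35  1.73 -0.3   0.79 -1.4 ]
```

View pics/w36.png

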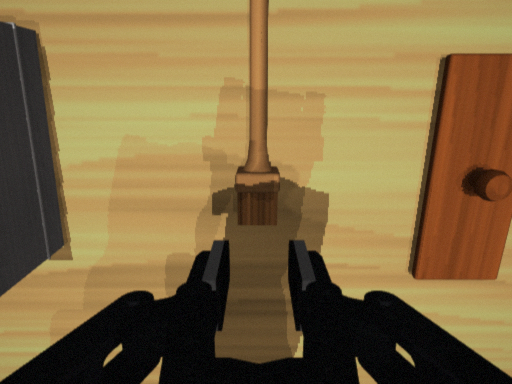

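```bash
python3 - <<'E'
from h import *
_,a=ld('s33');_,b=ld('d33')
f=lambda x,y:(130+x/1.95,60+y/1.95); g=lambda x,y:(200+(x-390)/1.95,40+y/1.95)
for n,p,q in [('h1',(58,170),(514,160)),('h2',(110,136),(586,167)),('base2',(128,232),(578,248)),('top1',(60,160),(514,150)),('top2',(110,127),(586,156))]:
    t,e=tri(a,f(*p),b,g(*q)); print(n,t.round(1),round(e,1),'u,n',((t[:2]-C)@U).round(1),((t[:2]-C)@N).round(1))
E
python3 -m crank '[[[-0.7,0,0.5],0],[[-1.37,0,1.3],0],[[-1.37,0,2.5],0],[[-1.37,0,3.7],0],[[-1.37,0,4.5],0],[[-1.37,0,4.82],0],[[-1.37,0,4.82],0],[[-1.37,0,4.82],0]]' 1 20
python3 -m crank '[[[0,0,0],0],[[0,0,0],0],[[0,0,0],0],[[0,0,0],0],[[0,0,0],0]]' -1 30
python3 -m crank '[[[0,0,-0.3],0],[[0.0,0,-0.9],0],[[0.0,0,-1.65],0],[[0.1,0,-1.65],1.2],[[0.2,0,-1.65],2.5],[[0.3,0,-1.65],3.8],[[0.5,0.1,-1.65],5.1],[[0.7,0.2,-1.65],6.4],[[0.78,0.3,-1.65],7.7],[[0.78,0.3,-1.65],9],[[0.78,0.3,-1.65],9.93],[[0.78,0.3,-1.65],9.93]]' -1 30
python3 - <<'E'
from h import *
st();go(*cad(40,342),48,-1.386)
E
```

```text
h1 [ 634.1 -345.8  263.4] 4.5 u,n 111.4 -52.2
h2 [ 492.9 -371.8  259.8] 2.3 u,n -32.1 -51.8
base2 [ 494.  -354.7   61.3] 24.5 u,n -28.0 -35.1
top1 [ 632.4 -337.3  288.3] 1.9 u,n 111.3 -43.6
top2 [ 494.6 -366.8  283.9] 1.7 u,n -29.6 -47.2
t: 68.58
eef_pos: [460.6, 40.0, -17.9]
orientation: [-3.141, -0.001, 0.0]
ft_force: [1.0, -0.1, 0.2]
width: 1.002
t: 69.2
eef_pos: [459.9, 40.0, -18.8]
orientation: [-3.141, -0.0, 0.0]
ft_force: [-0.5, 1.1, 4.9]
width: 0.461
t: 70.7
eef_pos: [491.0, 28.3, 47.5]
orientation: [-3.141, 0.0, -1.385]
ft_force: [0.3, -0.5, -0.4]
width: 0.46
70.7 [491.   28.3  47.5] [-3.141  0.    -1.385] F [ 0.3 -0.5 -0.4] w 0.46 q [-0.42  0.91  0.57  1.94 -0.92  0.56 -2.16]
row [-0.004 -0.012 -0.013] turn 0.006 dist 1 t 70.7
```

```bash
python3 -m crank '[[[0.2,0,0.1],0],[[0.4,0,0.2],0],[[0.55,0,0.2],0],[[0.65,0,0.2],0],[[0.7,0,0.2],0],[[0.7,0,0.2],0]]' -1 40
python3 -m crank '[[[0.0,0,-0.3],0],[[0.05,0,-0.6],0],[[0.1,0,-0.9],0],[[0.15,0,-1.18],0],[[0.22,0,-1.47],0],[[0.3,0,-1.76],0],[[0.4,0,-2.04],0],[[0.5,0,-2.33],0],[[0.5,0,-2.33],0]]' -1 30
python3 -m crank '[[[-0.25,0,0.1],0],[[-0.25,0,0.7],0],[[-0.25,0,1.05],0],[[-0.1,0,1.05],0],[[0.1,0,1.05],0],[[0.22,0,1.05],0],[[0.32,0,0.75],0],[[0.43,0,0.4],0],[[0.66,0,-0.15],0],[[0.95,0,-0.7],0],[[0.95,0,-0.7],0]]' -1 30
python3 - <<'E'
from h import *
st(); snap('scene','s38')
im,_=ld('s38')
cv2.imwrite('pics/z38.png',cv2.resize(im[100:300,130:350,::-1],None,fx=2.7,fy=2.7,interpolation=cv2.INTER_CUBIC))
E
```

```text
t: 71.45
eef_pos: [493.5, 8.3, 38.1]
orientation: [3.137, 0.015, -1.38]
ft_force: [-9.5, 47.0, 5.8]
width: 0.462
t: 72.58
eef_pos: [500.1, -19.7, 133.0]
orientation: [-3.141, -0.0, -1.387]
ft_force: [-0.2, 2.4, -1.4]
width: 0.457
t: 73.95
eef_pos: [507.4, -57.6, 162.1]
orientation: [-3.139, -0.0, -1.387]
ft_force: [1.0, -0.1, -1.2]
width: 0.456
73.95 [507.4 -57.6 162.1] [-3.139 -0.    -1.387] F [ 1.  -0.1 -1.2] w 0.456 q [-0.33  0.77  0.76  1.78 -0.68  0.87 -2.22]
```

View pics/z38.png

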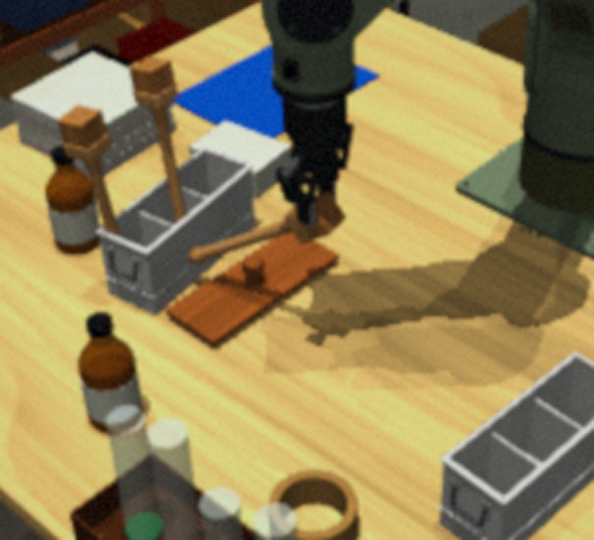

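```bash
python3 -m crank '[[[0.25,0,0],0],[[0.52,0,-0.5],0],[[0.87,0,-0.97],0],[[1.3,0,-1.4],0],[[1.72,0,-1.8],0],[[2.2,0,-2.15],0],[[2.7,0,-2.49],0],[[2.7,0,-2.49],0]]' -1 30
python3 -m crank '[[[0.6,0,-0.28],0],[[1.18,0,-0.5],0],[[1.75,0,-0.68],0],[[2.35,0,-0.8],0],[[2.9,0,-0.88],0],[[3.2,0,-0.9],0],[[3.2,0,-0.9],0]]' -1 30
python3 -m crank '[[[-0.2,0,-0.6],0],[[-0.3,0,-1.2],0],[[-0.3,0,-1.35],0],[[-0.3,0,-1.35],0]]' -1 30
python3 - <<'E'
from h import *
st(); snap('scene','s39');snap('side','d39')
im,_=ld('s39')
jm,_=ld('d39')
cv2.imwrite('pics/z39.png',np.hstack([cv2.resize(im[60:260,130:330,::-1],None,fx=1.95,fy=1.95),cv2.resize(jm[40:240,200:400,::-1],None,fx=1.95,fy=1.95)]))
go(*cad(-88,15),350,-1.386)
go(*cad(-88,-22),350,-1.386)
E
```

```text
t: 75.0
eef_pos: [526.5, -164.1, 260.0]
orientation: [-3.141, -0.001, -1.388]
ft_force: [-0.7, 1.3, -1.4]
width: 0.457
t: 75.88
eef_pos: [550.1, -288.4, 295.1]
orientation: [3.141, 0.001, -1.386]
ft_force: [-0.6, 1.7, -2.0]
width: 0.455
t: 76.38
eef_pos: [548.1, -276.6, 349.4]
orientation: [-3.142, 0.0, -1.386]
ft_force: [-0.2, -0.6, -1.0]
width: 0.458
76.38 [ 548.1 -276.6  349.4] [-3.142  0.    -1.386] F [-0.2 -0.6 -1. ] w 0.458 q [ 0.14  0.76  0.8   0.99 -0.52  1.56 -2.18]
row [ 0.418  3.185 -0.027] turn -0.002 dist 128 t 76.475
row [ 1.343  3.185 -0.027] turn -0.002 dist 138 t 76.475
```

View pics/z39.png

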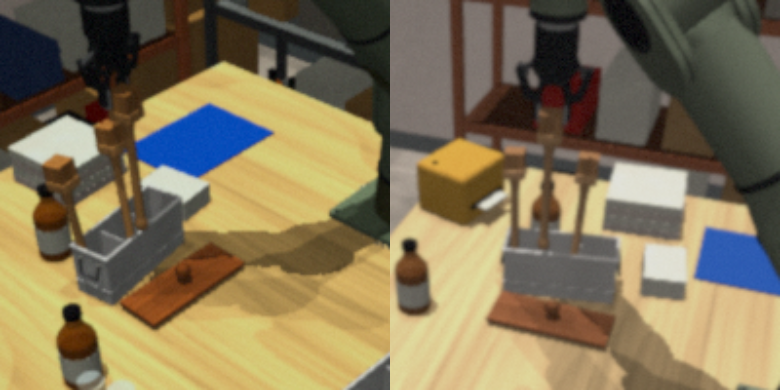

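```bash
python3 -m crank '[[[0,0.8,-0.03],0],[[0,2,-0.03],0],[[0.1,3,-0.03],0],[[0.5,3.19,-0.03],0],[[1,3.19,-0.03],0],[[1.24,3.19,-0.03],0],[[1.24,3.19,-0.03],0],[[1.24,3.19,0.5],0],[[1.24,3.19,0.5],0]]' -1 30
python3 - <<'E'
from h import *
st(); snap('scene','s40');snap('side','d40')
im,_=ld('s40')
jm,_=ld('d40')
cv2.imwrite('pics/z40.png',np.hstack([cv2.resize(im[60:260,130:330,::-1],None,fx=1.95,fy=1.95),cv2.resize(jm[40:240,200:400,::-1],None,fx=1.95,fy=1.95)]))
E
```

```text
t: 77.6
eef_pos: [431.7, -347.9, 329.1]
orientation: [3.141, 0.002, -1.385]
ft_force: [1.1, 0.7, -1.8]
width: 0.459
77.6 [ 431.7 -347.9  329.1] [ 3.141e+00  2.000e-03 -1.385e+00] F [ 1.1  0.7 -1.8] w 0.459 q [ 0.26  0.66  0.8   1.3  -0.47  1.37 -1.91]
```

View pics/z40.png

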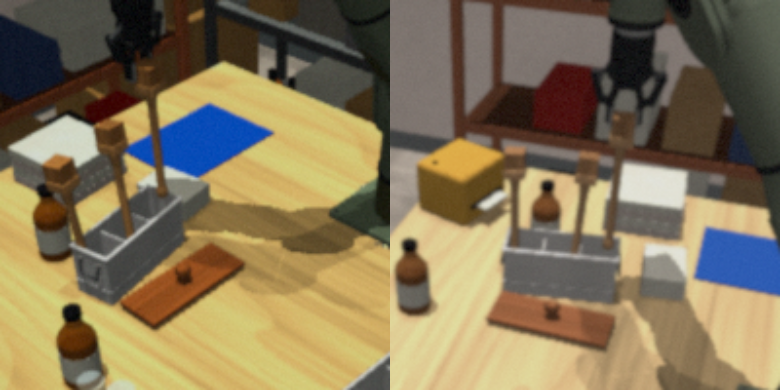

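```bash
python3 - <<'E'
from h import *
_,a=ld('s40');_,b=ld('d40')
t,e=tri(a,(130+162/1.95,60+190/1.95),b,(200+(609-390)/1.95,40+244/1.95))
o=get_obs()['eef_pos']
print(t.round(1),e,'u,n',(t[:2]-C)@U,(t[:2]-C)@N,'rel n',(t[:2]-o[:2])@N)
E
python3 -m crank '[[[0,0,0.7],0],[[0,0,1.3],0],[[0,0,1.9],0],[[0,0,1.9],0]]' -1 30
```

```text
[ 420.9 -321.1  125. ] 1.8610114979781343 u,n -93.63901991104444 11.296861254033884 rel n 29.086457857177468
t: 78.2
eef_pos: [431.6, -348.6, 253.6]
orientation: [3.141, 0.001, -1.386]
ft_force: [0.7, 0.2, -0.2]
width: 0.456
```

```bash
python3 -m crank '[[[0,0,0.5],0],[[0,0,0.78],0],[[0,0,0.78],0],[[-0.15,0.1,0.78],0],[[-0.3,0.2,0.78],0],[[-0.45,0.25,0.78],0],[[-0.45,0.25,0.78],0]]' -1 30
```

```text
t: 79.08
eef_pos: [418.9, -332.9, 223.1]
orientation: [-3.141, -0.001, -1.386]
ft_force: [4.5, -1.5, 0.1]
width: 0.453
```

```bash
python3 -m crank '[[[-0.1,0.05,0],0],[[-0.2,0.1,0],0],[[-0.3,0.15,0],0],[[-0.4,0.15,0],0],[[-0.4,0.15,0],0]]' -1 30
python3 - <<'E'
from h import *
st(); snap('scene','s41');snap('side','d41')
im,_=ld('s41')
jm,_=ld('d41')
cv2.imwrite('pics/z41.png',np.hstack([cv2.resize(im[60:260,130:330,::-1],None,fx=1.95,fy=1.95),cv2.resize(jm[40:240,200:400,::-1],None,fx=1.95,fy=1.95)]))
E
```

```text
t: 79.7
eef_pos: [410.3, -318.4, 222.9]
orientation: [-3.14, -0.0, -1.386]
ft_force: [5.0, -0.5, -0.3]
width: 0.457
79.7 [ 410.3 -318.4  222.9] [-3.14  -0.    -1.386] F [ 5.  -0.5 -0.3] w 0.457 q [ 0.21  0.69  0.76  1.65 -0.54  1.02 -1.81]
```

View pics/z41.png

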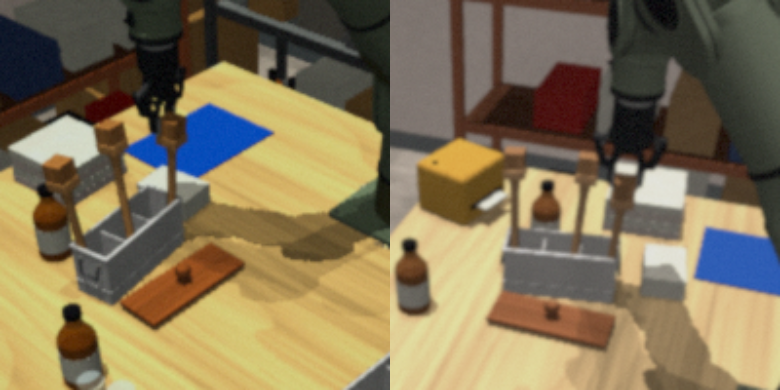

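```bash
python3 -m crank '[[[-0.1,0,0],0],[[-0.2,0,0],0],[[-0.2,0,0.05],0],[[-0.2,0,0.1],0],[[-0.2,0,0.12],0]]' -1 30
python3 -m crank '[[[0,0,0],0],[[0,0,0],0],[[0,0,0],0],[[0,0,0],0],[[0,0,-0.3],0],[[0,0,-0.8],0],[[0,0,-1.5],0],[[0,0,-2.2],0],[[0,0,-2.8],0],[[0,0,-2.8],0]]' 0.3 30
python3 - <<'E'
from h import *
st(); snap('scene','s42');snap('side','d42');snap('wrist','w42')
im,_=ld('s42')
jm,_=ld('d42')
cv2.imwrite('pics/z42.png',np.hstack([cv2.resize(im[60:260,130:330,::-1],None,fx=1.95,fy=1.95),cv2.resize(jm[40:240,200:400,::-1],None,fx=1.95,fy=1.95)]))
E
```

```text
t: 80.42
eef_pos: [408.9, -311.8, 219.2]
orientation: [-3.139, -0.003, -1.386]
ft_force: [3.2, -0.0, 34.9]
width: 0.457
t: 81.68
eef_pos: [408.3, -311.2, 331.7]
orientation: [-3.14, -0.002, -1.386]
ft_force: [-0.5, -0.3, -0.3]
width: 0.651
81.67 [ 408.3 -311.2  331.7] [-3.140e+00 -2.000e-03 -1.386e+00] F [-0.5 -0.3 -0.3] w 0.651 q [ 0.17  0.58  0.84  1.45 -0.44  1.3  -1.92]
```

View pics/z42.png

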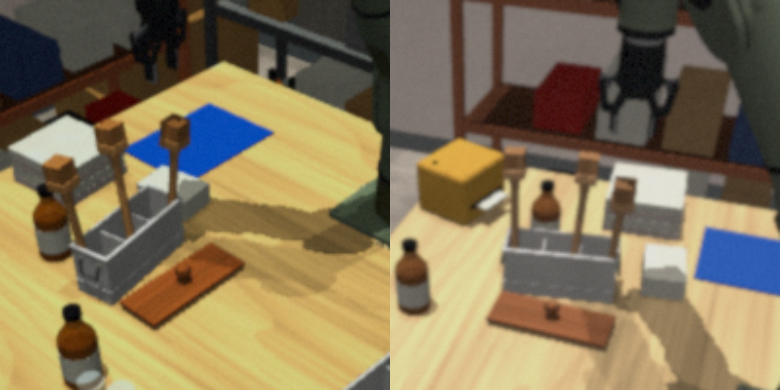

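View pics/w42.png

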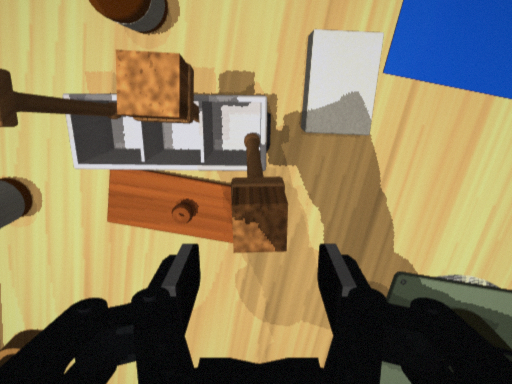

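```bash
python3 - <<'E'
from h import *
im,a=ld('w42')
st()
h=onz(a,258,236,283);print('head3',h.round(1),'u,n',(h[:2]-C)@U,(h[:2]-C)@N)
for p in [(110,170),(107,219)]: print(onz(a,*p,20).round(1))
print('knob',onz(a,184,211,47).round(1))
# rel edge dir
q=onz(a,107,219,20)-onz(a,231,241,20);print('yaw lower',np.arctan2(q[1],q[0]))
q=onz(a,110,170,20)-onz(a,232,182,20);print('yaw upper',np.arctan2(q[1],q[0]))
go(505,-150,300,0)
E
```

```text
81.83 [ 408.1 -310.5  329.6] [ 3.141e+00  1.000e-03 -1.386e+00] F [-0.1 -0.8 -0.1] w 0.654 q [ 0.17  0.59  0.84  1.45 -0.44  1.3  -1.92]
head3 [ 402.6 -282.6  283. ] u,n -104.49135857623442 52.53588921149323
[ 622.6 -228.6   20. ]
[ 623.3 -146.7   20. ]
knob [ 499.5 -194.2   47. ]
yaw lower -0.008723337244556182
yaw upper 0.08263574143721013
row [-3.499 -3.118  0.741] turn -9.928 dist 190 t 81.825
```

```bash
python3 -m crank '[[[-1,-0.5,0],-1.2],[[-2,-1.2,0],-2.5],[[-2.53,-2,0],-3.8],[[-2.53,-2.81,0],-5.1],[[-2.53,-2.81,0],-6.4],[[-2.53,-2.81,0.5],-7.7],[[-2.53,-2.81,1.5],-9],[[-2.53,-2.81,2.5],-9.93],[[-2.53,-2.81,3.2],-9.93],[[-2.53,-2.81,3.2],-9.93],[[-2.53,-2.81,3.2],-9.93]]' 1 60
python3 - <<'E'
from h import *
st();snap('wrist','w43');st()
E
```

```text
t: 83.2
eef_pos: [500.4, -190.8, 202.8]
orientation: [3.141, -0.001, 0.0]
ft_force: [-0.5, 0.0, -1.1]
width: 1.0
83.2 [ 500.4 -190.8  202.8] [ 3.141e+00 -1.000e-03  0.000e+00] F [-0.5  0.  -1.1] w 1.0 q [ 0.1   0.67  0.39  1.62 -0.3   0.91 -0.97]
83.25 [ 500.5 -190.7  203. ] [ 3.141e+00 -1.000e-03  0.000e+00] F [ 0.4 -0.   0.1] w 1.001 q [ 0.1   0.66  0.39  1.62 -0.3   0.91 -0.97]
```

View pics/w43.png

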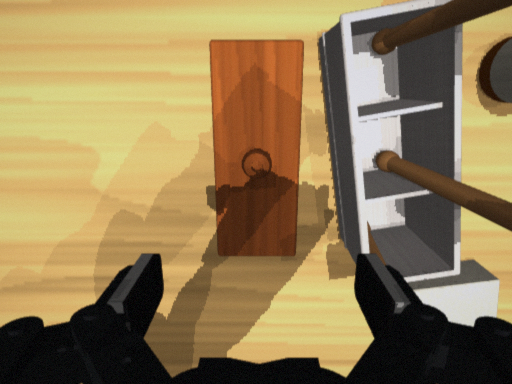

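```bash
python3 - <<'E'
from h import *
_,a=ld('w43')
Q=np.array([onz(a,u,v,20)[:2] for u,v in [(209,41),(303,41),(296,256),(218,256)]])
print(np.round(Q,1),Q.mean(0).round(1),[round(np.linalg.norm(Q[i]-Q[i-1]),1) for i in range(4)],'yaw',np.arctan2(*(Q[0]-Q[3])[::-1]),np.arctan2(*(Q[1]-Q[2])[::-1]))
k=onz(a,257,164,46)[:2];print(k)
go(502,-188,-9,0.005)
E
```

```text
[[ 622.4 -142. ]
 [ 622.4 -236.8]
 [ 380.6 -237.9]
 [ 380.7 -142.2]] [ 501.5 -189.7] [np.float64(241.8), np.float64(94.8), np.float64(241.8), np.float64(95.7)] yaw 0.0006389669225393662 0.004559283456564162
[ 501.63349237 -190.33656672]
row [ 0.038 -0.069  5.299] turn -0.035 dist 212 t 83.25
```

```bash
python3 -m crank '[[[0.03,-0.01,0.5],0],[[0.03,-0.01,1.7],0],[[0.03,-0.01,3],0],[[0.03,-0.01,4.2],0],[[0.03,-0.01,5],0],[[0.03,-0.01,5.27],0],[[0.03,-0.01,5.27],0],[[0.03,-0.01,5.27],0]]' 1 60
python3 -m crank '[[[0,0,0],0],[[0,0,0],0],[[0,0,0],0],[[0,0,0],0],[[0,0,0],0],[[0,0,0],0]]' -1 60
python3 -m crank '[[[0,0,-0.1],0],[[0,0,-0.3],0],[[0,-0.6,-0.5],0],[[0,-1.5,-0.6],0],[[0,-2.5,-0.8],0],[[0,-3,-1.5],0],[[0,-3.5,-2.7],0],[[0,-4,-4],0],[[0,-4,-4.8],0],[[0,-4,-4.8],0]]' -1 60
python3 - <<'E'
from h import *
st();snap('scene','s44')
go(533,305,185,-.045)
E
```

```text
t: 84.25
eef_pos: [502.1, -190.3, -7.5]
orientation: [3.141, -0.002, 0.001]
ft_force: [0.3, 0.4, 0.9]
width: 1.0
t: 85.0
eef_pos: [501.4, -190.0, -8.4]
orientation: [-3.141, -0.0, 0.0]
ft_force: [-3.1, 1.8, 12.2]
width: 0.337
t: 86.25
eef_pos: [502.0, -29.9, 185.2]
orientation: [-3.141, -0.003, 0.001]
ft_force: [0.1, -0.2, -2.6]
width: 0.338
86.25 [502.  -29.9 185.2] [-3.141e+00 -3.000e-03  1.000e-03] F [ 0.1 -0.2 -2.6] w 0.338 q [-0.25  0.65  0.46  1.77 -0.38  0.81 -1.18]
row [ 0.796 -8.373 -0.033] turn 0.327 dist 336 t 86.3
```

View pics/s44.png

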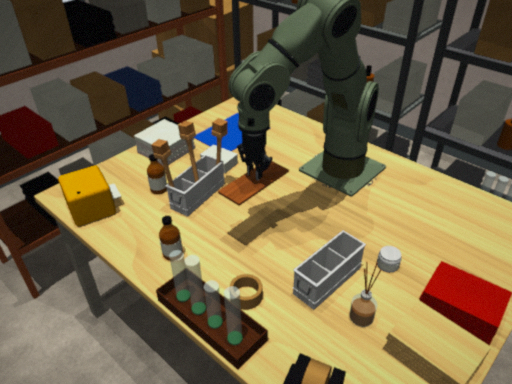

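```bash
python3 -m crank '[[[0.1,-0.8,0],0],[[0.2,-2.1,0],0.1],[[0.4,-3.5,0],0.2],[[0.5,-5,0],0.35],[[0.6,-6.4,0],0.35],[[0.76,-7.6,0],0.35],[[0.77,-8.2,0],0.35],[[0.77,-8.35,0],0.35],[[0.77,-8.35,0],0.35],[[0.77,-8.35,0.6],0.35],[[0.77,-8.35,1.2],0.35],[[0.77,-8.35,1.5],0.35]]' -1 60
python3 - <<'E'
from h import *
st();snap('scene','s45');snap('side','d45')
go(532.5,304,185,-.047)
im,_=ld('s45')
jm,_=ld('d45')
cv2.imwrite('pics/z45.png',np.hstack([cv2.resize(im[180:340,250:410,::-1],None,fx=2.45,fy=2.45),cv2.resize(jm[190:350,140:300,::-1],None,fx=2.45,fy=2.45)]))
E
```

```text
t: 87.8
eef_pos: [531.9, 302.5, 122.1]
orientation: [3.141, 0.001, -0.05]
ft_force: [0.4, 0.6, -2.1]
width: 0.33
87.8 [531.9 302.5 122.1] [ 3.141e+00  1.000e-03 -5.000e-02] F [ 0.4  0.6 -2.1] w 0.33 q [-0.8   0.9   0.51  1.44 -0.5   0.93 -1.77]
row [ 0.016 -0.027 -1.564] turn -0.018 dist 63 t 87.9
```

View pics/z45.png

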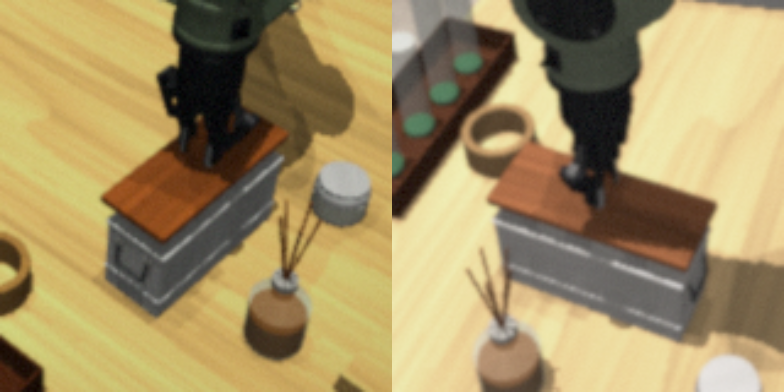

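```bash
python3 -m crank '[[[0.01,-0.03,0.2],0],[[0.01,-0.03,0.35],0],[[0.01,-0.03,0.45],0],[[0.01,-0.03,0.53],0],[[0.01,-0.03,0.53],0]]' -1 60
```

```text
t: 88.52
eef_pos: [532.4, 305.1, 101.8]
orientation: [-3.142, 0.0, -0.049]
ft_force: [-0.2, 0.2, -2.0]
width: 0.335
```

```bash
python3 -m crank '[[[0,0,0.05],0],[[0,0,0.1],0],[[0,0,0.15],0],[[0,0,0.15],0]]' -1 60
```

```text
t: 89.02
eef_pos: [532.4, 305.1, 95.9]
orientation: [-3.141, 0.0, -0.049]
ft_force: [-0.8, 0.3, -1.8]
width: 0.334
```

```bash
python3 -m crank '[[[0,0,0.03],0],[[0,0,0.06],0],[[0,0,0.06],0]]' -1 60
```

```text
t: 89.4
eef_pos: [532.6, 305.1, 95.5]
orientation: [-3.14, -0.001, -0.049]
ft_force: [-11.8, -4.0, 33.1]
width: 0.333
```

```bash
python3 -m crank '[[[0,0,-0.05],0],[[0,0,-0.05],0]]' -1 60
python3 -m crank '[[[0,0,0],0],[[0,0,0],0],[[0,0,0],0],[[0,0,0],0],[[0,0,-0.5],0],[[0,0,-1.5],0],[[0,0,-3],0],[[0,0,-4.5],0],[[0,0,-5.5],0],[[0,0,-5.5],0],[[0,0,-5.5],0]]' 1 60
python3 - <<'E'
from h import *
st();snap('scene','s46');snap('side','d46');snap('wrist','w46')
im,_=ld('s46')
jm,_=ld('d46')
cv2.imwrite('pics/z46.png',np.hstack([cv2.resize(im[180:340,250:410,::-1],None,fx=2.45,fy=2.45),cv2.resize(jm[190:350,140:300,::-1],None,fx=2.45,fy=2.45)]))
E
```

```text
t: 89.65
eef_pos: [532.5, 305.1, 95.7]
orientation: [-3.141, -0.0, -0.049]
ft_force: [-2.6, -0.3, 6.3]
width: 0.335
t: 91.02
eef_pos: [532.2, 305.0, 314.9]
orientation: [3.141, 0.001, -0.049]
ft_force: [-0.2, 0.1, 0.4]
width: 1.001
91.03 [532.2 305.  314.9] [ 3.141e+00  1.000e-03 -4.900e-02] F [-0.2  0.1  0.4] w 1.001 q [-0.81  0.74  0.6   1.09 -0.39  1.42 -1.9 ]
```

View pics/z46.png

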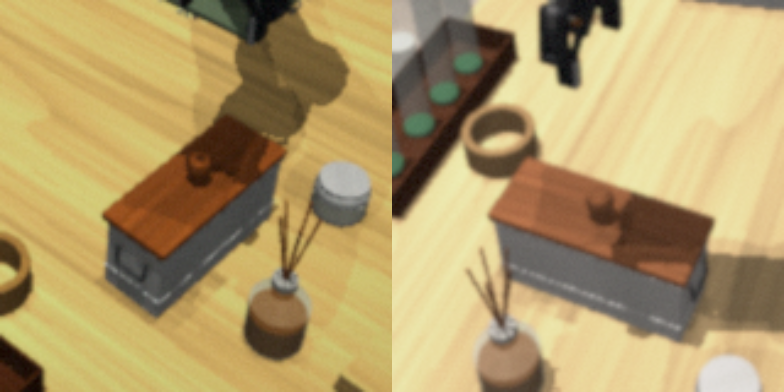

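View pics/w46.png

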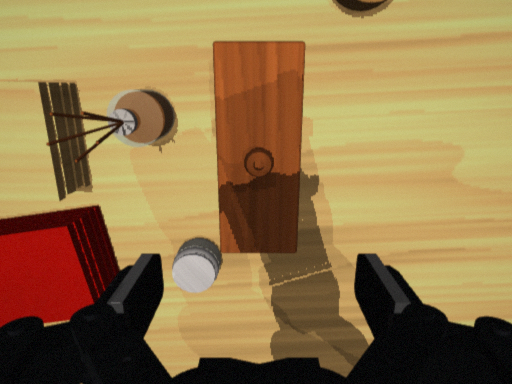

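View pics/s46.png

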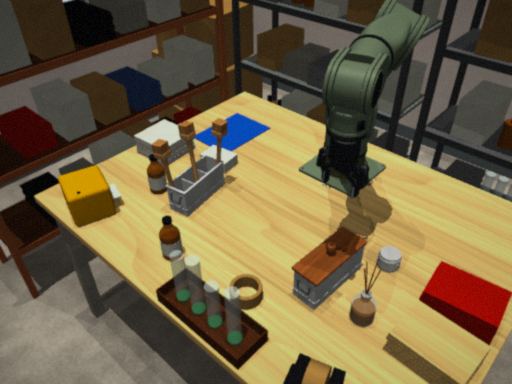

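```bash
python3 - <<'E'
from h import *
_,a=ld('w46')
Q=np.array([onz(a,u,v,124)[:2] for u,v in [(214,42),(305,42),(298,252),(220,253)]])
print(np.round(Q,1),Q.mean(0).round(1),[round(np.linalg.norm(Q[i]-Q[i-1]),1) for i in range(4)],'yaw',np.arctan2(*(Q[0]-Q[3])[::-1]),np.arctan2(*(Q[1]-Q[2])[::-1]))
# side-view lid level: triangulate corners
_,s=ld('s46');_,d=ld('d46')
f=lambda x,y:(250+x/2.45,180+y/2.45);g=lambda x,y:(140+(x-392)/2.45,190+y/2.45)
for p,q in [((105,216),(537,158)),((163,252),(492,216)),((286,157),(684,278)),((230,118),(712,216))]:
    t,e=tri(s,f(*p),d,g(*q));print(t.round(1),round(e,1))
d0=cv2.absdiff(cv2.GaussianBlur(ld('s46')[0],(5,5),0),cv2.GaussianBlur(ld('scene0')[0],(5,5),0)).max(2)
cv2.imwrite('pics/diff.png',np.clip(d0*3,0,255).astype(np.uint8))
E
```

```text
[[655.8 343.6]
 [651.3 250. ]
 [411.  260.3]
 [414.3 357.8]] [533.1 302.9] [np.float64(241.9), np.float64(93.7), np.float64(240.5), np.float64(97.5)] yaw -0.05838981391410352 -0.04281140544790465
[641.5 247.8 109.5] 9.7
[648.4 342.5 116.6] 3.0
[416.  356.1 115.1] 13.0
[410.9 269.4 121.9] 8.6
```

View pics/diff.png

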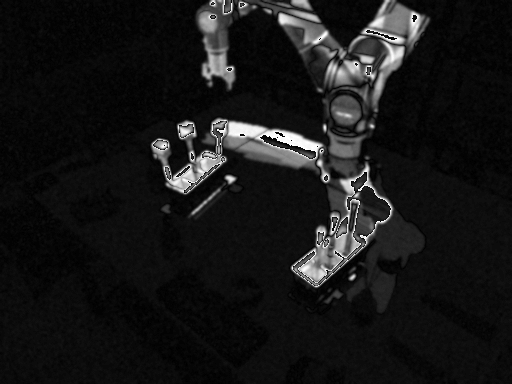

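```bash
python3 -c "
from rig import *
print(close_job())"
```

```text
the job is handed in; nothing more can be done
None
```

I did the job in the order asked and handed it in at about 91 s. The knobbed lid came off the display caddy and was set flat on the bench, knob up. All three brushes were then turned over and stood handle-down in that caddy, one per compartment. Last, the lid went onto the emptied stock caddy.

**Last checks**
- **Lid:** It measured about 241 mm long with its top taken at 124 mm, the same reading as when it sat seated on the display caddy. Its centre and angle matched the stock caddy. Lowering it stopped at tool height 95.5, against 95 when I gripped it seated at the start. A rougher check of the lid's corners across two cameras gave 110–122 mm, with the two rays missing each other by 3–13 mm.
- **Brushes:** All three stand bristles up in the final scene picture. Each leans against a corner of its compartment; I measured about 6° for the first and did not measure the other two.
- **Other goods:** Comparing the first and last scene pictures shows no change at any of them.

**What went wrong or disagreed**
- **First lid grasp:** It closed on nothing, because the fingertips were about 38 mm higher than the reported tool position. I corrected for this on every later grasp.
- **Lid shifted on the bench:** The lid moved about 4 cm while it lay aside, so I measured it again before picking it up.
- **Turning the brushes:** They would not swing in the grip by themselves. I turned each one by pressing its handle end against the display caddy's side, with a force at the wrist of up to about 48 N (limit 120 N).

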